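# Fill the first jar on the bead line

### The job

Get the bead filling lane going: first take the thread spool out of the lane and stand it upright in the small white tray; then push the open jars, however many there are, upright into single file between the guide rails until the leading one stands against the end stop under the funnel. Then pour the wooden beads from both scoops through the funnel so that every bead ends up in that jar, and set the empty scoops back down level on the cork mat. Leave the glue bottle and the tape roll alone.

Things in the scene. Friction and masses are not known exactly. Their poses are not given: they have to be found in the camera images.
- lane: Fixed filling lane: two parallel aluminium rails (8 mm thick, 25 mm high, inner faces 56 mm apart) on the bare table, a steel funnel over the closed end. Origin on the table under the funnel axis; y runs along the lane, jars enter at the -y end and advance to +y; x across. Stop face (45 mm high) at y = +26 mm: a jar against it stands on the origin.
- lane_mouth (a point): the lane's open end: on the table, on the centre line, at lane y = -245 mm, where the straight rails begin; from here outward to y = -288 mm the rails flare to about 100 mm apart
- funnel_rim (a point): centre of the funnel's mouth, 167 mm above the table. Collar 120 mm inside, 126 mm outside, 12 mm high; below it a cone (155 to 103 mm above the table) to an outlet of 34 mm inside, 40 mm outside, whose lower end is 83 mm above the table. Held by a 16 mm post, 150 mm high, at lane y = +95 mm; open to the other sides.
- jar1: Open clear plastic jar, upright straight cylinder 50 mm outside diameter, 44 mm inside, 75 mm high, 60 g, empty at the start; origin at the centre of its underside, z up. All jars are alike; three or four are present (None: absent). They start scattered on the table to the right of the lane's open end.
- jar2: Open clear plastic jar, upright straight cylinder 50 mm outside diameter, 44 mm inside, 75 mm high, 60 g, empty at the start; origin at the centre of its underside, z up. All jars are alike; three or four are present (None: absent). They start scattered on the table to the right of the lane's open end.
- jar3: Open clear plastic jar, upright straight cylinder 50 mm outside diameter, 44 mm inside, 75 mm high, 60 g, empty at the start; origin at the centre of its underside, z up. All jars are alike; three or four are present (None: absent). They start scattered on the table to the right of the lane's open end.
- jar4: Open clear plastic jar, upright straight cylinder 50 mm outside diameter, 44 mm inside, 75 mm high, 60 g, empty at the start; origin at the centre of its underside, z up. All jars are alike; three or four are present (None: absent). They start scattered on the table to the right of the lane's open end.
- spool: Upright thread spool, grey core of 32 mm diameter with white 40 mm end flanges (4 mm thick), 60 mm high, 50 g; origin at the centre of its underside, z up. Starts standing between the rails of the lane.
- tray: Fixed small square white tray, 100 x 100 mm outside, walls 4 mm thick and 18 mm high, floor about 4 mm thick; origin at the centre of its underside, sides along x and y.
- mat: Fixed cork mat, 200 mm (x) by 260 mm (y), 3 mm thick; origin at the centre of its underside.
- scoop1: Aluminium bead scoop, 140 g, on the mat at the right (-y) side. Origin: centre of the bowl's underside; bowl opens to +x, wooden handle to -x, z up. Bowl x -40 to +40 mm, 70 mm wide (64 inside), side and back walls 36 mm high. Its floor rises 10 degrees to a lip at x = +40 mm, 20 mm above the underside: level, beads stay at the back; tipped front down 35 to 45 degrees, it empties.
- scoop2: Aluminium bead scoop, 140 g, on the mat at the left (+y) side. Origin: centre of the bowl's underside; bowl opens to +x, wooden handle to -x, z up. Bowl x -40 to +40 mm, 70 mm wide (64 inside), side and back walls 36 mm high. Its floor rises 10 degrees to a lip at x = +40 mm, 20 mm above the underside: level, beads stay at the back; tipped front down 35 to 45 degrees, it empties.
- scoop1_grip (a point): point to grip scoop1: on the handle's centre line, 70 mm behind the scoop's origin, 30 mm above its underside. The handle is a straight bar 14 mm wide, 16 mm high, reaching 40 to 125 mm behind the origin. scoop2 is alike
- bead1: Round wooden bead, 14 mm diameter, 10 g, origin at its centre, starts in scoop1 (two to four beads in each scoop; None: absent). Rolls freely.
- bead2: Round wooden bead, 14 mm diameter, 10 g, origin at its centre, starts in scoop1 (two to four beads in each scoop; None: absent). Rolls freely.
- bead3: Round wooden bead, 14 mm diameter, 10 g, origin at its centre, starts in scoop1 (two to four beads in each scoop; None: absent). Rolls freely.
- bead4: Round wooden bead, 14 mm diameter, 10 g, origin at its centre, starts in scoop1 (two to four beads in each scoop; None: absent). Rolls freely.
- bead5: Round wooden bead, 14 mm diameter, 10 g, origin at its centre, starts in scoop2 (two to four beads in each scoop; None: absent). Rolls freely.
- bead6: Round wooden bead, 14 mm diameter, 10 g, origin at its centre, starts in scoop2 (two to four beads in each scoop; None: absent). Rolls freely.
- bead7: Round wooden bead, 14 mm diameter, 10 g, origin at its centre, starts in scoop2 (two to four beads in each scoop; None: absent). Rolls freely.
- bead8: Round wooden bead, 14 mm diameter, 10 g, origin at its centre, starts in scoop2 (two to four beads in each scoop; None: absent). Rolls freely.
- glue: Small green glue bottle with white cap, 36 mm diameter, 70 mm high, a bystander; origin at the centre of its underside, z up.
- tape: Clear tape roll lying flat, 64 mm diameter, 20 mm high, a bystander; origin at the centre of its underside.
Things that resemble listed ones, but are neither listed nor needed, are in the scene too. Leave any pink look-alike of the jar2 alone.

How it is judged (in metres and radians):
On the way, in this order (a step that is already met when the one before it is completed fails the run):
1. the spool stands in the white tray (x of spool in the frame of tray between -0.045 and 0.045 m and y of spool in the frame of tray between -0.045 and 0.045 m and height (world z) of spool below 0.012 m and angle between spool's own z axis and vertical below 0.15 rad), for 0.2 s.
2. all jars stand in single file in the lane, one under the funnel (x of jar1 in the frame of lane between -0.008 and 0.008 m and y of jar1 in the frame of lane between -0.245 and 0.01 m and height (world z) of each of jar1, jar2, jar3, jar4 below 0.01 m and angle between each of jar1, jar2, jar3, jar4's own z axis and vertical below 0.12 rad and x of jar2 in the frame of lane between -0.008 and 0.008 m and y of jar2 in the frame of lane between -0.245 and 0.01 m and x of jar3 in the frame of lane between -0.008 and 0.008 m and y of jar3 in the frame of lane between -0.245 and 0.01 m and x of jar4 in the frame of lane between -0.008 and 0.008 m and y of jar4 in the frame of lane between -0.245 and 0.01 m and horizontal distance between any of jar1, jar2, jar3, jar4 and lane below 0.01 m), for 0.2 s.
3. all beads are in the jar under the funnel (all of step 2 and horizontal distance between each of bead1, bead2, bead3, bead4, bead5, bead6, bead7, bead8 and lane below 0.027 m and height (world z) of each of bead1, bead2, bead3, bead4, bead5, bead6, bead7, bead8 below 0.07 m), for 0.2 s.
At the end, for the whole second after the job is handed in: Spool upright in the tray; all jars upright (0.12 rad) between the rails, within 8 mm of the centre line, up to 245 mm from the funnel axis; one within 10 mm of the axis and holding every bead; both scoops level (0.12 rad) with the bowl's middle over the mat; all at rest (all of step 1 and all of step 3 and x of scoop1 in the frame of mat between -0.1 and 0.1 m and y of scoop1 in the frame of mat between -0.13 and 0.13 m and height (world z) of each of scoop1, scoop2 below 0.012 m and angle between each of scoop1, scoop2's own z axis and vertical below 0.12 rad and x of scoop2 in the frame of mat between -0.1 and 0.1 m and y of scoop2 in the frame of mat between -0.13 and 0.13 m and linear speed of each of jar1, jar2, jar3, jar4, scoop1, scoop2, spool below 0.03 m/s); the robot touches nothing.
It fails at once if the glue bottle or the tape roll was shifted more than 40 mm or knocked over (distance of any of glue, tape from where it was at the start of the episode above 0.04 m or angle between glue's own z axis and vertical above 0.5 rad).
Of jar1, jar2, jar3, jar4 only 3 to 4 are there at a start; the rules pass over those that are not, and their reading is None.
Of bead1, bead2, bead3, bead4 only 2 to 4 are there at a start; the rules pass over those that are not, and their reading is None.
Of bead5, bead6, bead7, bead8 only 2 to 4 are there at a start; the rules pass over those that are not, and their reading is None.
At some moment in a run one of jar1, jar2, jar3, jar4 may be knocked a few centimetres aside while the robot is not near it.
It also fails if it takes over 210 s, if anything falls off the work surface, if the arm or the gripper's body presses on something with over 40 N, if the wrist force passes 120 N, or if a joint passes its speed limit or range.

### The arm

A 6-joint arm with a two-finger parallel gripper is mounted at the origin on the work surface. World frame = base frame: x ahead of the robot, y to its left, z up, the work surface at z = 0. Lengths are in m, angles in degrees, forces in N, time in s.
With the tool pointing down it reaches from about 0.35 to 0.975 m from the base axis. Payload 17.4 kg.
Tool frame: the origin (TCP) lies on the centre line of the jaws, within the pads' length; the fingertips stand 17 mm ahead of it and the grasp point (between the pads) lies 2 mm behind it (tcp_to_tips is the distance from the TCP to the fingertips, in m); z points along the fingers, y is the line along which they close (so a half turn about z gives the same grasp; the last joint's range is limited). The gripper opens to 85 mm and grips with 20 to 120 N. Pads are 22 mm wide; open, the fingers measure 114 mm over their backs; the gripper's body (76 mm by 85 mm) begins 54 mm behind the grasp point. The pads swing forward as they close: fully open they stand 13 mm farther back than shut.
Start: joints at [73.293, 6.646, 82.598, -0, 90.757, -2.166], TCP at [0.169, 0.653, 0.248] pointing down, gripper open.
Joint ranges: [-162.19, 162.19], [-47.58, 125.68], [4.15, 143.07], [-65.23, 245.23], [0.69, 171.88], [-170.13, 170.13]. Speed limits (degrees/s): [108.29, 108.29, 127.2, 180, 180, 180].

### API

Orientations are given as [roll, pitch, yaw] about the fixed x, y, z axes, in that order (R = Rz(yaw) Ry(pitch) Rx(roll)).
In Python, from workcell import * gives the robot as it stands. The module is installed in compiled form; this text tells all that it offers.
- The arm moves only by the tool play_rows, never from a script. Its arguments are lists of equal length, an entry for each row: "xyz": the shift along the world's x, y, z scaled (see below), a list of three; "rot": the turn, a rotation vector about the world's x, y, z scaled (see below), a list of three; "grip": the opening, from -1 (shut) to 1 (fully open). In form: {"xyz": [[x, y, z], ...], "rot": [[wx, wy, wz], ...], "grip": [grip, ...]}. A call has 1 to 5 rows; each row shifts and turns the commanded pose from where the row before left it; what a row does not reach is not made up. The controller multiplies each number of a shift by 30 mm and each number of a turn by 0.08 rad. A row lasts 1/10 s, in which the tool goes at most 50 mm and 8.59 degrees, less where a joint would pass 70% of its speed; a pose out of reach is approached as far as the arm can. A call with a number of a shift or a turn outside -1 to 1 is refused whole. A call with a gripper value outside its range is refused whole. The fingers move at their own pace and stop on an object; "force" is the grip in N (left out, the last holds). Time passes only in rows, so rows that do not move let the fingers close. It gives the time, the measured TCP pose, the force, the opening and the grip force at its end, in the units of the state.
- get_obs(): the state, without advancing time (a new reading comes with each control period).
- camera(name): name is "scene" or "top"; returns the picture (420x560x3 uint8, blue, green, red); there is no depth.
- camera_info(name): a dict with "camera_matrix" (3x3 intrinsics, pixels), "extrinsics" (4x4, takes a point from camera to world coordinates). Camera axes: x right, y down, z forward; pixel columns grow to the right and rows downward; lengths in m; the calibration is good to about 2 mm. A picture is of the moment at which its call begins. camera_info takes no time and is no camera call.
- finish_job(): hands the job in; it is judged then, once.
The state is a dict: "clock": time; "q": joint angles; "qvel": joint speeds; "tau": joint torques, N m; "position": TCP position; "eef_rot": TCP orientation; "ft_force": force on the tool from outside, world axes, zero at the start; "wrist_torque": the same for the moment, N m; "width": opening from 0.0 (shut) to 1.0 (fully open); "gripper_force": force on a finger pad.
Only numpy, scipy, OpenCV 4.12 (cv2) and the standard library are available. Lean on these libraries where they do the work, as an engineer would, in place of code of your own. Each camera call takes 0.05 s, during which the arm holds its last target. There are 200 camera calls.

## Working session

There is one attempt and no reset: what is moved stays moved. The work goes in short steps, Python scripts to look and compute and a tool call to move; the robot and the scene stay as the last step left them, time stands still between calls to the robot, and variables do not carry over. Pictures are saved under pics/ and viewed, at most 14 in all, crops included, and the job is handed in when it is done.

Besides the shell and the picture viewer there is one more tool, called by a JSON object that holds its "fn" and its "kwargs", one argument or row to a line. play_rows: Moves the arm, as the interface text tells. Shifts and turns lie within -1 to 1; 1 stands for 30 mm of shift or 0.08 rad of turn. Its arguments: {"type":"object","properties":{"xyz":{"type":"array"},"rot":{"type":"array"},"grip":{"type":"array"},"force":{"type":"number"}},"required":["xyz","rot","grip"]}

```bash
mkdir -p pics
python3 - <<'E'
from workcell import *
import cv2,numpy as np
for n in("scene","top"):
    i=camera_info(n);print(n,np.round(i["camera_matrix"],1).tolist(),np.round(i["extrinsics"],4).tolist())
    im=camera(n);cv2.imwrite(f"pics/{n}0.png",im)
print(get_obs())
E
```

```text
scene [[481.5, 0.0, 288.2], [0.0, 481.5, 210.5], [0.0, 0.0, 1.0]] [[-0.1527, 0.5646, -0.8111, 1.4372], [0.988, 0.1049, -0.1129, 0.105], [0.0213, -0.8187, -0.5738, 0.7312], [0.0, 0.0, 0.0, 1.0]]
top [[405.8, 0.0, 278.9], [0.0, 405.8, 198.9], [0.0, 0.0, 1.0]] [[-0.0025, -0.994, 0.1091, 0.483], [-1.0, 0.0031, 0.0058, -0.0268], [-0.0061, -0.1091, -0.994, 1.0026], [0.0, 0.0, 0.0, 1.0]]
{'clock': 0.1, 'q': array([ 7.32914168e+01,  6.67062780e+00,  8.26324959e+01, -1.52578154e-03,
        9.07558691e+01, -2.16452828e+00]), 'qvel': array([-0.02526688, -0.01772413, -0.00040819, -0.09389888, -0.20620664,
       -0.0344097 ]), 'tau': array([ 1.46560120e-03, -7.33670926e+01, -6.33782172e+01, -2.36346341e-05,
        5.32931968e-03, -1.14265340e-04]), 'position': array([0.1694656 , 0.65322013, 0.24763854]), 'eef_rot': array([-1.79940992e+02, -7.03528645e-04,  1.65455925e+02]), 'ft_force': array([-0.75422911,  0.11056358, -0.39266272]), 'wrist_torque': array([ 0.05082951,  0.01422247, -0.01762203]), 'gripper_force': 0.0, 'width': 1.0037141949869106}
```

View pics/scene0.png

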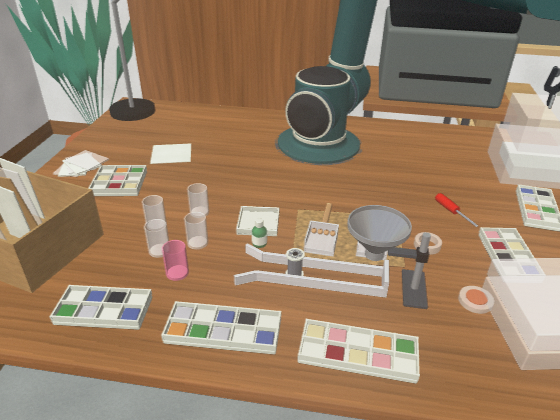

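View pics/top0.png

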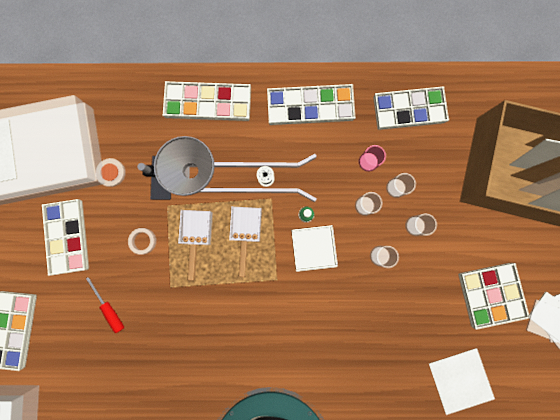

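The scene view shows four clear jars (pixels ~(153,210), (198,198), (157,238), (196,230)) and the pink look-alike at (175,260). The spool is at (295,262) in the lane, the tray at (258,220), and the glue at (259,235). In the top view the clear jars are at (402,185), (369,203), (421,225) and (385,257), with the pink one at (372,158). I'll enlarge to confirm.

```bash
cat > h.py <<'E'
from workcell import *
import cv2,numpy as np
from scipy.optimize import least_squares
I={n:camera_info(n) for n in("scene","top")}
def ray(n,u,v):
    K=np.array(I[n]["camera_matrix"]);T=np.array(I[n]["extrinsics"])
    return T[:3,3],T[:3,:3]@np.linalg.solve(K,[u,v,1.])
def at(n,u,v,z):
    o,d=ray(n,u,v);return (o+d*(z-o[2])/d[2])
def proj(n,P):
    K=np.array(I[n]["camera_matrix"]);T=np.array(I[n]["extrinsics"])
    p=K@(T[:3,:3].T@(np.asarray(P,float)-T[:3,3]));return p[:2]/p[2]
def tri(a,b):
    (o1,d1),(o2,d2)=ray("top",*a),ray("scene",*b)
    s=np.linalg.lstsq(np.c_[d1,-d2],o2-o1,rcond=None)[0];p,q=o1+d1*s[0],o2+d2*s[1]
    return (p+q)/2,np.linalg.norm(p-q)
def snap(n,name,x0,y0,x1,y1,f):
    im=camera(n);cv2.imwrite(f"pics/{name}.png",cv2.resize(im[y0:y1,x0:x1],None,fx=f,fy=f,interpolation=cv2.INTER_CUBIC))
E
python3 - <<'E'
from h import *
snap("top","t1",140,125,450,295,2.58)
snap("scene","s1",130,175,430,305,2.66)
E
```

```text
(no output)
```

View pics/t1.png

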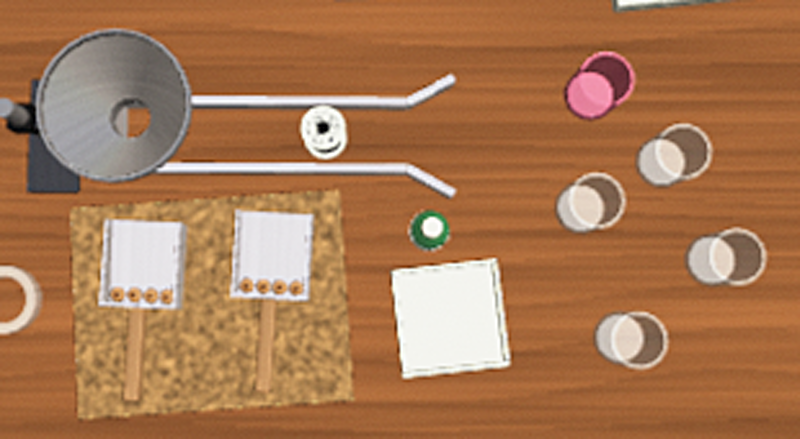

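View pics/s1.png

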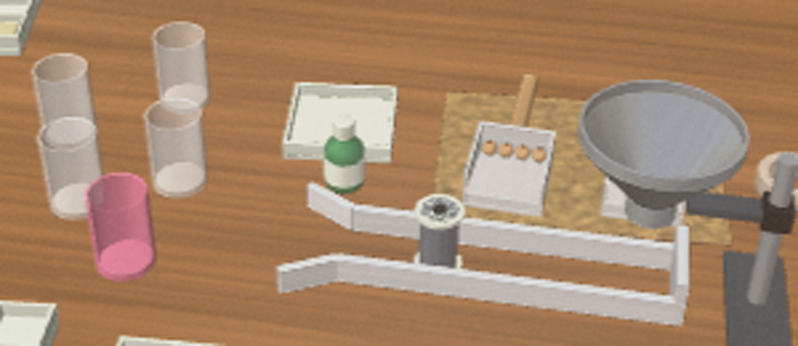

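Confirmed: there are four clear jars. In the top crop their rims are at (685,152), (598,200), (737,257) and (638,340); the pink one at (605,80) is the look-alike. The open white tray is at (450,318) and the glue at (430,230). Each scoop holds 4 beads.

Run:
```python
from h import *
T=lambda u,v:(u/2.58+139.8,v/2.58+124.8)
S=lambda u,v:(u/2.66+129.8,v/2.66+174.8)
pr=lambda n,p:print(n,np.round(p,4) if not isinstance(p,tuple) else (np.round(p[0],4),round(p[1],4)))
for n,a,b,s in(("A",(685,152),(662,162),(70,133)),("B",(598,200),(582,208),(174,117)),("C",(737,257),(711,260),(62,70)),("D",(638,340),(622,337),(180,37)),("pink",(607,79),(591,95),(118,188))):
    pr(n+" rim",at("top",*T(*a),.075));pr(" scene",at("scene",*S(*s),.075));pr(" tri",tri(T(*a),S(*s)))
pr("spool",at("top",*T(322,128),.06));pr(" tri",tri(T(322,128),S(439,210)))
pr("glue cap",tri(T(431,227),S(344,126)))
for c in((392,271),(497,258),(511,366),(403,378)):pr("tray",at("top",*T(*c),.018))
for c in((285,157),(388,161),(397,87),(292,83)):pr("tray s",at("scene",*S(*c),.018 if c[1]<150 else 0))
pr("funnel",tri(T(114,105),S(664,125)));pr("funnel t",at("top",*T(114,105),.167))
for c in((200,101),(405,103),(200,168),(408,168),(453,78),(453,192)):pr("rail",at("top",*T(*c),.025))
for c in((70,208),(338,190),(353,400),(79,418)):pr("mat",at("top",*T(*c),.003))
# scoops : lip corners, back corners, handle end
for n,L in(("s2",((106,220),(184,222),(182,308),(98,306),(132,400),(141,308))),("s1",((236,211),(314,213),(310,300),(230,297),(263,390),(270,300)))):
    for c,z in zip(L,(.02+.003,.023,.039,.039,.04,.04)):pr(n,at("top",*T(*c),z))
for a,b in(((246,286),(488,148)),((296,287),(540,155))):pr("bead",tri(T(*a),S(*b)))
pr("handle",tri(T(263,390),S(530,77)))
```

```text
A rim [ 0.619  -0.3129  0.075 ]
 scene [ 0.6196 -0.3089  0.075 ]
 tri (array([ 0.6186, -0.3113,  0.0744]), np.float64(0.0035))
B rim [ 0.5761 -0.2341  0.075 ]
 scene [ 0.5816 -0.2298  0.075 ]
 tri (array([ 0.5762, -0.2335,  0.071 ]), np.float64(0.003))
C rim [ 0.5251 -0.3553  0.075 ]
 scene [ 0.5302 -0.3516  0.075 ]
 tri (array([ 0.525 , -0.3554,  0.0714]), np.float64(0.0023))
D rim [ 0.4527 -0.2658  0.075 ]
 scene [ 0.4568 -0.2639  0.075 ]
 tri (array([ 0.4525, -0.266 ,  0.0722]), np.float64(0.001))
pink rim [ 0.6856 -0.2452  0.075 ]
 scene [ 0.6827 -0.244   0.075 ]
 tri (array([ 0.6849, -0.2438,  0.077 ]), np.float64(0.0018))
spool [0.6444 0.0121 0.06  ]
 tri (array([0.6447, 0.0118, 0.0587]), np.float64(0.0007))
glue cap (array([ 0.5533, -0.086 ,  0.064 ]), np.float64(0.0003))
tray [ 0.5155 -0.0521  0.018 ]
tray [ 0.5274 -0.1507  0.018 ]
tray [ 0.4272 -0.162   0.018 ]
tray [ 0.4164 -0.0617  0.018 ]
tray s [ 0.5257 -0.1481  0.    ]
tray s [ 0.5145 -0.0532  0.    ]
tray s [ 0.42  -0.061  0.018]
tray s [ 0.432  -0.1633  0.018 ]
funnel (array([0.6455, 0.1774, 0.167 ]), np.float64(0.0018))
funnel t [0.6456 0.1765 0.167 ]
rail [0.6768 0.1294 0.025 ]
rail [ 0.6741 -0.0651  0.025 ]
rail [0.6126 0.1285 0.025 ]
rail [ 0.612  -0.0675  0.025 ]
rail [ 0.6981 -0.1109  0.025 ]
rail [ 0.5891 -0.1096  0.025 ]
mat [0.5772 0.2564 0.003 ]
mat [ 0.5938 -0.001   0.003 ]
mat [ 0.3951 -0.0151  0.003 ]
mat [0.379  0.2425 0.003 ]
s2 [0.5639 0.2165 0.023 ]
s2 [0.5618 0.1431 0.023 ]
s2 [0.4815 0.1409 0.039 ]
s2 [0.4835 0.218  0.039 ]
s2 [0.3988 0.1848 0.04  ]
s2 [0.4816 0.1783 0.04  ]
s1 [0.572  0.0944 0.023 ]
s1 [0.5699 0.021  0.023 ]
s1 [0.4885 0.0237 0.039 ]
s1 [0.4914 0.0971 0.039 ]
s1 [0.4075 0.0661 0.04  ]
s1 [0.4886 0.0603 0.04  ]
bead (array([0.5052, 0.0609, 0.0259]), np.float64(0.0464))
bead (array([0.4993, 0.062 , 0.012 ]), np.float64(0.0472))
handle (array([0.4072, 0.0667, 0.0372]), np.float64(0.0006))
```

{"fn": "play_rows", "kwargs": {
  "xyz": [
    [0.72,-0.97,0],
    [0.72,-0.97,0],
    [0.72,-0.97,0],
    [0.72,-0.97,0],
    [0.72,-0.97,0]
  ],
  "rot": [
    [0,0,-0.75],
    [0,0,-0.75],
    [0,0,-0.75],
    [0,0,-0.75],
    [0,0,-0.75]
  ],
  "grip": [1,1,1,1,1],
  "force": 30
}}

```text
clock: 0.7
position: [0.2781, 0.5066, 0.2482]
eef_rot: [-180.0, 0.0, 148.1]
ft_force: [0.3, 1.2, 1.0]
width: 1.002
gripper_force: 0.0
```

{"fn": "play_rows", "kwargs": {
  "xyz": [
    [0.72,-0.97,0],
    [0.72,-0.97,0],
    [0.72,-0.97,0],
    [0.72,-0.97,0],
    [0.72,-0.97,0]
  ],
  "rot": [
    [0,0,-0.75],
    [0,0,-0.75],
    [0,0,-0.75],
    [0,0,-0.75],
    [0,0,-0.75]
  ],
  "grip": [1,1,1,1,1]
}}

```text
clock: 1.2
position: [0.3861, 0.3611, 0.2483]
eef_rot: [180.0, 0.0, 130.9]
ft_force: [1.0, -0.2, -0.2]
width: 1.001
gripper_force: 0.0
```

{"fn": "play_rows", "kwargs": {
  "xyz": [
    [0.72,-0.97,0],
    [0.72,-0.97,0],
    [0.72,-0.97,0],
    [0.72,-0.97,0],
    [0.72,-0.97,0]
  ],
  "rot": [
    [0,0,-0.75],
    [0,0,-0.75],
    [0,0,-0.75],
    [0,0,-0.75],
    [0,0,-0.75]
  ],
  "grip": [1,1,1,1,1]
}}

```text
clock: 1.7
position: [0.4941, 0.2155, 0.2483]
eef_rot: [180.0, -0.0, 113.7]
ft_force: [-0.0, 0.9, -0.1]
width: 1.005
gripper_force: 0.0
```

{"fn": "play_rows", "kwargs": {
  "xyz": [
    [0.72,-0.97,0],
    [0.72,-0.97,0],
    [0.72,-0.97,0],
    [0.72,-0.97,0],
    [0.72,-0.97,0]
  ],
  "rot": [
    [0,0,-0.75],
    [0,0,-0.75],
    [0,0,-0.75],
    [0,0,-0.75],
    [0,0,-0.75]
  ],
  "grip": [1,1,1,1,1]
}}

```text
clock: 2.2
position: [0.6022, 0.07, 0.2482]
eef_rot: [180.0, -0.0, 96.6]
ft_force: [0.9, 0.8, 0.2]
width: 0.994
gripper_force: 0.0
```

{"fn": "play_rows", "kwargs": {
  "xyz": [
    [0.72,-0.97,0],
    [0.72,-0.97,0],
    [0,0,0],
    [0,0,0],
    [0,0,0]
  ],
  "rot": [
    [0,0,-0.75],
    [0,0,-0.75],
    [0,0,0],
    [0,0,0],
    [0,0,0]
  ],
  "grip": [1,1,1,1,1]
}}

```text
clock: 2.7
position: [0.6444, 0.0137, 0.2483]
eef_rot: [-180.0, -0.0, 89.9]
ft_force: [0.2, 0.1, 0.6]
width: 1.003
gripper_force: 0.0
```

{"fn": "play_rows", "kwargs": {
  "xyz": [
    [0,0,-1],
    [0,0,-1],
    [0,0,-1],
    [0,0,-1],
    [0,0,-1]
  ],
  "rot": [
    [0,0,0],
    [0,0,0],
    [0,0,0],
    [0,0,0],
    [0,0,0]
  ],
  "grip": [1,1,1,1,1]
}}

```text
clock: 3.2
position: [0.6442, 0.0143, 0.0976]
eef_rot: [180.0, -0.0, 89.9]
ft_force: [0.8, -0.1, -0.8]
width: 1.0
gripper_force: 0.0
```

{"fn": "play_rows", "kwargs": {
  "xyz": [
    [0,-0.05,-1],
    [0,0,-0.6],
    [0,0,0],
    [0,0,0],
    [0,0,0]
  ],
  "rot": [
    [0,0,0],
    [0,0,0],
    [0,0,0],
    [0,0,0],
    [0,0,0]
  ],
  "grip": [1,1,1,-1,-1]
}}

```text
clock: 3.7
position: [0.6455, 0.0119, 0.0523]
eef_rot: [179.9, 0.0, 89.8]
ft_force: [-0.4, 0.3, -0.2]
width: 0.688
gripper_force: 0.0
```

{"fn": "play_rows", "kwargs": {
  "xyz": [
    [0,0,0],
    [0,0,0],
    [0,0,0],
    [0,0,0.3],
    [0,0,0.7]
  ],
  "rot": [
    [0,0,0],
    [0,0,0],
    [0,0,0],
    [0,0,0],
    [0,0,0]
  ],
  "grip": [-1,-1,-1,-1,-1]
}}

```text
clock: 4.2
position: [0.644, 0.0117, 0.0798]
eef_rot: [-179.9, -0.0, 89.8]
ft_force: [1.3, 0.7, 0.0]
width: 0.448
gripper_force: 30.2
```

{"fn": "play_rows", "kwargs": {
  "xyz": [
    [0,0,1],
    [0,0,1],
    [0,0,0.7],
    [-0.98,-0.66,0],
    [-0.98,-0.66,0]
  ],
  "rot": [
    [0,0,0],
    [0,0,0],
    [0,0,0],
    [0,0,0],
    [0,0,0]
  ],
  "grip": [-1,-1,-1,-1,-1]
}}

```text
clock: 4.7
position: [0.5856, -0.0281, 0.1627]
eef_rot: [179.9, 0.0, 89.9]
ft_force: [0.1, -0.4, -1.0]
width: 0.446
gripper_force: 30.3
```

{"fn": "play_rows", "kwargs": {
  "xyz": [
    [-0.98,-0.66,0],
    [-0.98,-0.66,0],
    [-0.98,-0.66,0],
    [-0.98,-0.66,0],
    [0,0,0]
  ],
  "rot": [
    [0,0,0],
    [0,0,0],
    [0,0,0],
    [0,0,0],
    [0,0,0]
  ],
  "grip": [-1,-1,-1,-1,-1]
}}

```text
clock: 5.2
position: [0.4661, -0.1087, 0.1624]
eef_rot: [179.9, 0.1, 89.7]
ft_force: [-0.2, 0.0, -0.6]
width: 0.447
gripper_force: 30.3
```

{"fn": "play_rows", "kwargs": {
  "xyz": [
    [0,0,-1],
    [0,0,-1],
    [0,0,-0.9],
    [0,0,-0.4],
    [0,0,-0.2]
  ],
  "rot": [
    [0,0,0],
    [0,0,0],
    [0,0,0],
    [0,0,0],
    [0,0,0]
  ],
  "grip": [-1,-1,-1,-1,-1]
}}

```text
clock: 5.7
position: [0.4684, -0.1069, 0.056]
eef_rot: [-180.0, -0.0, 89.8]
ft_force: [-3.5, 0.9, 15.1]
width: 0.443
gripper_force: 32.2
```

{"fn": "play_rows", "kwargs": {
  "xyz": [
    [0,0,0],
    [0,0,0],
    [0,0,0],
    [0,0,1],
    [0,0,1]
  ],
  "rot": [
    [0,0,0],
    [0,0,0],
    [0,0,0],
    [0,0,0],
    [0,0,0]
  ],
  "grip": [0.2,0.2,0.2,0.2,0.2]
}}

```text
clock: 6.2
position: [0.4681, -0.107, 0.1173]
eef_rot: [-180.0, -0.0, 89.8]
ft_force: [-0.1, 0.2, 0.3]
width: 0.597
gripper_force: 0.0
```

{"fn": "play_rows", "kwargs": {
  "xyz": [
    [0,0,1],
    [0,0,0.9],
    [0,0,1],
    [0,0,1],
    [0,0,0]
  ],
  "rot": [
    [0,0,0],
    [0,0,0],
    [0,0,0],
    [0,0,0],
    [0,0,0]
  ],
  "grip": [1,1,1,1,1]
}}

```text
clock: 6.7
position: [0.4694, -0.1074, 0.2384]
eef_rot: [179.6, 0.1, 89.8]
ft_force: [0.0, 0.0, -0.1]
width: 0.999
gripper_force: 0.0
```

Run:
```python
from h import *
snap("scene","s2",40,150,400,320,2.2)
```

```text
(no output)
```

View pics/s2.png

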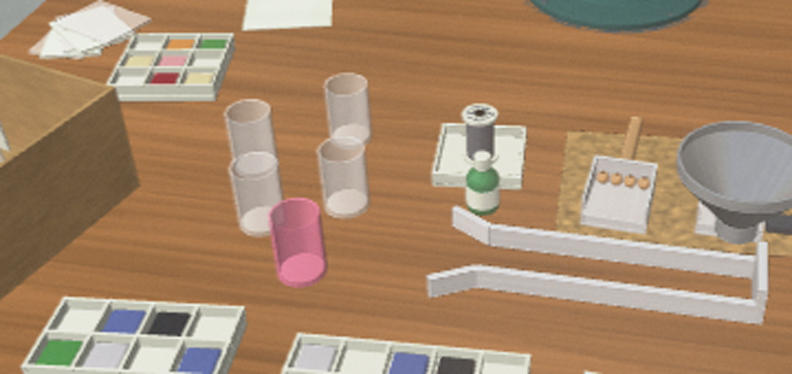

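The spool stands in the tray at (480,130) in the crop. The four clear jars are unmoved, and jar B is at (343,178).

{"fn": "play_rows", "kwargs": {
  "xyz": [
    [0.71,-0.84,0],
    [0.71,-0.84,0],
    [0.71,-0.84,0],
    [0.71,-0.84,0],
    [0.71,-0.84,0]
  ],
  "rot": [
    [0,0,0],
    [0,0,0],
    [0,0,0],
    [0,0,0],
    [0,0,0]
  ],
  "grip": [1,1,1,1,1]
}}

```text
clock: 7.25
position: [0.5753, -0.2342, 0.2324]
eef_rot: [-180.0, -0.0, 89.8]
ft_force: [0.2, 0.4, 0.9]
width: 1.0
gripper_force: 0.0
```

{"fn": "play_rows", "kwargs": {
  "xyz": [
    [0,0,-1],
    [0,0,-1],
    [0,0,-1],
    [0,0,-1],
    [0,0,-1]
  ],
  "rot": [
    [0,0,0],
    [0,0,0],
    [0,0,0],
    [0,0,0],
    [0,0,0]
  ],
  "grip": [1,1,1,1,1]
}}

```text
clock: 7.75
position: [0.5743, -0.2329, 0.0813]
eef_rot: [-180.0, -0.0, 89.8]
ft_force: [0.6, -0.4, -0.3]
width: 0.998
gripper_force: 0.0
```

{"fn": "play_rows", "kwargs": {
  "xyz": [
    [0,0,-1],
    [0,0,-0.4],
    [0,0,0],
    [0,0,0],
    [0,0,0]
  ],
  "rot": [
    [0,0,0],
    [0,0,0],
    [0,0,0],
    [0,0,0],
    [0,0,0]
  ],
  "grip": [1,1,1,-1,-1]
}}

```text
clock: 8.25
position: [0.5755, -0.2334, 0.0431]
eef_rot: [179.9, 0.1, 89.8]
ft_force: [-0.4, -1.1, 1.4]
width: 0.691
gripper_force: 0.0
```

{"fn": "play_rows", "kwargs": {
  "xyz": [
    [0,0,0],
    [0,0,0],
    [0,0,0],
    [0,0,0.4],
    [0,0,1]
  ],
  "rot": [
    [0,0,0],
    [0,0,0],
    [0,0,0],
    [0,0,0],
    [0,0,0]
  ],
  "grip": [-1,-1,-1,-1,-1]
}}

```text
clock: 8.75
position: [0.5738, -0.2327, 0.0826]
eef_rot: [-179.8, -0.1, 89.8]
ft_force: [-0.4, -0.7, -0.1]
width: 0.576
gripper_force: 31.3
```

The grasp came out at z≈0.041, too low to clear the rails. I'll set the jar down and regrip about 10 mm higher.

{"fn": "play_rows", "kwargs": {
  "xyz": [
    [0,0,-1],
    [0,0,-0.35],
    [0,0,0],
    [0,0,0.35],
    [0,0,0]
  ],
  "rot": [
    [0,0,0],
    [0,0,0],
    [0,0,0],
    [0,0,0],
    [0,0,0]
  ],
  "grip": [-1,-1,0.5,0.5,0.5]
}}

```text
clock: 9.25
position: [0.5756, -0.2335, 0.0558]
eef_rot: [179.9, 0.1, 89.8]
ft_force: [-0.1, -0.5, 0.4]
width: 0.753
gripper_force: 0.0
```

{"fn": "play_rows", "kwargs": {
  "xyz": [
    [0,0,0],
    [0,0,0],
    [0,0,0],
    [0,0,0],
    [0,0,0]
  ],
  "rot": [
    [0,0,0],
    [0,0,0],
    [0,0,0],
    [0,0,0],
    [0,0,0]
  ],
  "grip": [0.5,-1,-1,-1,-1]
}}

```text
clock: 9.75
position: [0.5749, -0.2332, 0.0538]
eef_rot: [180.0, 0.0, 89.8]
ft_force: [-2.1, 0.5, 6.9]
width: 0.574
gripper_force: 31.0
```

```bash
python3 -c "
from h import *
o=get_obs();print(o['position'],o['width'],o['gripper_force'])"
```

```text
[ 0.57493673 -0.23319919  0.0538409 ] 0.5740309860351313 31.016896292567253
```

{"fn": "play_rows", "kwargs": {
  "xyz": [
    [0,0,0.15],
    [0.76,0.92,0],
    [0.76,0.92,0],
    [0.76,0.92,0],
    [0,0,0]
  ],
  "rot": [
    [0,0,0],
    [0,0,0],
    [0,0,0],
    [0,0,0],
    [0,0,0]
  ],
  "grip": [-1,-1,-1,-1,-1]
}}

```text
clock: 10.25
position: [0.645, -0.1474, 0.0578]
eef_rot: [180.0, -0.0, 90.0]
ft_force: [0.8, 0.2, -0.5]
width: 0.578
gripper_force: 31.3
```

{"fn": "play_rows", "kwargs": {
  "xyz": [
    [0,0.6,0],
    [0,0.6,0],
    [0,0.6,0],
    [0,0.6,0],
    [0,0.6,0]
  ],
  "rot": [
    [0,0,0],
    [0,0,0],
    [0,0,0],
    [0,0,0],
    [0,0,0]
  ],
  "grip": [-1,-1,-1,-1,-1]
}}

```text
clock: 10.75
position: [0.643, -0.0588, 0.058]
eef_rot: [180.0, -0.0, 89.8]
ft_force: [0.2, 0.2, -0.7]
width: 0.579
gripper_force: 31.3
```

{"fn": "play_rows", "kwargs": {
  "xyz": [
    [0,0.8,0],
    [0,0.8,0],
    [0,0.8,0],
    [0,0.8,0],
    [0,0.6,0]
  ],
  "rot": [
    [0,0,0],
    [0,0,0],
    [0,0,0],
    [0,0,0],
    [0,0,0]
  ],
  "grip": [-1,-1,-1,-1,-1]
}}

```text
clock: 11.25
position: [0.6429, 0.0558, 0.0579]
eef_rot: [180.0, -0.0, 89.9]
ft_force: [-0.0, 0.3, -0.5]
width: 0.579
gripper_force: 31.3
```

{"fn": "play_rows", "kwargs": {
  "xyz": [
    [0,0,-0.15],
    [0,0,0],
    [0,0,0],
    [0,0,0.3],
    [0,0,1]
  ],
  "rot": [
    [0,0,0],
    [0,0,0],
    [0,0,0],
    [0,0,0],
    [0,0,0]
  ],
  "grip": [-1,0.6,0.6,0.6,0.6]
}}

```text
clock: 11.75
position: [0.6419, 0.0529, 0.0904]
eef_rot: [-179.7, 0.0, 89.8]
ft_force: [0.5, 0.3, -0.1]
width: 0.798
gripper_force: 0.0
```

{"fn": "play_rows", "kwargs": {
  "xyz": [
    [0,0,1],
    [0,0,1],
    [0,0,1],
    [0,0,1],
    [0,0,0]
  ],
  "rot": [
    [0,0,0],
    [0,0,0],
    [0,0,0],
    [0,0,0],
    [0,0,0]
  ],
  "grip": [0.6,1,1,1,1]
}}

```text
clock: 12.25
position: [0.6444, 0.0531, 0.2181]
eef_rot: [179.6, -0.0, 89.8]
ft_force: [0.2, -0.2, 0.7]
width: 0.999
gripper_force: 0.0
```

```bash
cat >> h.py <<'E'
J={"A":(.6186,-.312),"C":(.525,-.355),"D":(.4525,-.266)}
def check(names):
    for n in("scene","top"):
        a=cv2.GaussianBlur(cv2.imread(f"pics/{n}0.png"),(3,3),0).astype(float);im=camera(n);cv2.imwrite(f"pics/{n}_now.png",im);b=cv2.GaussianBlur(im,(3,3),0).astype(float)
        for j in names:
            P=np.array([proj(n,(J[j][0]+dx,J[j][1]+dy,z)) for dx in(-.025,.025) for dy in(-.025,.025) for z in(0,.075)])
            x0,y0=P.min(0).astype(int);x1,y1=P.max(0).astype(int)
            print(n,j,round(np.abs(a-b)[y0:y1,x0:x1].mean(),1))
E
python3 - <<'E'
from h import *
check("ACD")
E
```

```text
scene A 3.2
scene C 3.4
scene D 4.4
top A 10.6
top C 10.9
top D 11.0
```

{"fn": "play_rows", "kwargs": {
  "xyz": [
    [-0.06,-0.94,-0.15],
    [-0.06,-0.94,-0.15],
    [-0.06,-0.94,-0.15],
    [-0.06,-0.94,-0.15],
    [-0.06,-0.94,-0.15]
  ],
  "rot": [
    [0,0,0],
    [0,0,0],
    [0,0,0],
    [0,0,0],
    [0,0,0]
  ],
  "grip": [1,1,1,1,1]
}}

```text
clock: 12.85
position: [0.6335, -0.0887, 0.1883]
eef_rot: [-179.9, -0.0, 89.8]
ft_force: [0.2, 0.3, 0.5]
width: 0.998
gripper_force: 0.0
```

{"fn": "play_rows", "kwargs": {
  "xyz": [
    [-0.06,-0.94,-0.15],
    [-0.06,-0.94,-0.15],
    [-0.06,-0.94,-0.15],
    [-0.06,-0.94,-0.15],
    [-0.06,-0.94,-0.15]
  ],
  "rot": [
    [0,0,0],
    [0,0,0],
    [0,0,0],
    [0,0,0],
    [0,0,0]
  ],
  "grip": [1,1,1,1,1]
}}

```text
clock: 13.35
position: [0.6244, -0.2297, 0.1658]
eef_rot: [-179.9, -0.0, 89.8]
ft_force: [0.6, -0.4, 0.2]
width: 0.997
gripper_force: 0.0
```

{"fn": "play_rows", "kwargs": {
  "xyz": [
    [-0.06,-0.94,-0.15],
    [-0.06,-0.94,-0.15],
    [-0.06,-0.94,-0.15],
    [0,0,0],
    [0,0,0]
  ],
  "rot": [
    [0,0,0],
    [0,0,0],
    [0,0,0],
    [0,0,0],
    [0,0,0]
  ],
  "grip": [1,1,1,1,1]
}}

```text
clock: 13.85
position: [0.6191, -0.3132, 0.1525]
eef_rot: [-179.9, -0.1, 89.7]
ft_force: [-0.2, -0.6, 1.0]
width: 1.003
gripper_force: 0.0
```

{"fn": "play_rows", "kwargs": {
  "xyz": [
    [0,0.05,-1],
    [0,0,-1],
    [0,0,-1],
    [0,0,-0.3],
    [0,0,0]
  ],
  "rot": [
    [0,0,0],
    [0,0,0],
    [0,0,0],
    [0,0,0],
    [0,0,0]
  ],
  "grip": [1,1,1,1,1]
}}

```text
clock: 14.35
position: [0.6193, -0.3105, 0.0537]
eef_rot: [-179.9, -0.1, 89.9]
ft_force: [-0.2, -0.1, 0.4]
width: 1.0
gripper_force: 0.0
```

{"fn": "play_rows", "kwargs": {
  "xyz": [
    [0,0,0],
    [0,0,0],
    [0,0,0],
    [0,0,0],
    [0,0,0]
  ],
  "rot": [
    [0,0,0],
    [0,0,0],
    [0,0,0],
    [0,0,0],
    [0,0,0]
  ],
  "grip": [-1,-1,-1,-1,-1]
}}

```text
clock: 14.85
position: [0.6205, -0.3117, 0.0568]
eef_rot: [179.9, 0.1, 89.8]
ft_force: [-1.4, 0.8, 6.8]
width: 0.582
gripper_force: 31.0
```

{"fn": "play_rows", "kwargs": {
  "xyz": [
    [0,0,0.5],
    [0,0,1],
    [0,0,1],
    [0,0,0.7],
    [0,0,0]
  ],
  "rot": [
    [0,0,0],
    [0,0,0],
    [0,0,0],
    [0,0,0],
    [0,0,0]
  ],
  "grip": [-1,-1,-1,-1,-1]
}}

```text
clock: 15.35
position: [0.6209, -0.3121, 0.1563]
eef_rot: [179.7, 0.2, 89.8]
ft_force: [0.9, -0.1, -0.3]
width: 0.584
gripper_force: 31.4
```

{"fn": "play_rows", "kwargs": {
  "xyz": [
    [0.13,0.9,0],
    [0.13,0.9,0],
    [0.13,0.9,0],
    [0.13,0.9,0],
    [0.13,0.9,0]
  ],
  "rot": [
    [0,0,0],
    [0,0,0],
    [0,0,0],
    [0,0,0],
    [0,0,0]
  ],
  "grip": [-1,-1,-1,-1,-1]
}}

```text
clock: 15.85
position: [0.6391, -0.1753, 0.1509]
eef_rot: [-180.0, -0.0, 89.8]
ft_force: [0.8, 0.2, -1.4]
width: 0.591
gripper_force: 31.4
```

{"fn": "play_rows", "kwargs": {
  "xyz": [
    [0.11,0.9,0],
    [0,0,-1],
    [0,0,-1],
    [0,0,-1],
    [0,0,-0.05]
  ],
  "rot": [
    [0,0,0],
    [0,0,0],
    [0,0,0],
    [0,0,0],
    [0,0,0]
  ],
  "grip": [-1,-1,-1,-1,-1]
}}

```text
clock: 16.35
position: [0.6418, -0.1491, 0.0566]
eef_rot: [-179.9, -0.0, 89.8]
ft_force: [-0.8, -0.1, 0.4]
width: 0.587
gripper_force: 33.2
```

{"fn": "play_rows", "kwargs": {
  "xyz": [
    [0,0,0],
    [0,0.6,0],
    [0,0.6,0],
    [0,0.6,0],
    [0,0.6,0]
  ],
  "rot": [
    [0,0,0],
    [0,0,0],
    [0,0,0],
    [0,0,0],
    [0,0,0]
  ],
  "grip": [-1,-1,-1,-1,-1]
}}

```text
clock: 16.85
position: [0.6426, -0.0755, 0.0597]
eef_rot: [180.0, -0.0, 89.9]
ft_force: [0.7, -0.4, -0.1]
width: 0.588
gripper_force: 33.2
```

{"fn": "play_rows", "kwargs": {
  "xyz": [
    [0,0.6,0],
    [0,0.6,0],
    [0,0.6,0],
    [0,0.6,0],
    [0,0.4,0]
  ],
  "rot": [
    [0,0,0],
    [0,0,0],
    [0,0,0],
    [0,0,0],
    [0,0,0]
  ],
  "grip": [-1,-1,-1,-1,-1]
}}

```text
clock: 17.35
position: [0.6425, 0.0083, 0.0593]
eef_rot: [-180.0, -0.0, 89.9]
ft_force: [-0.6, -0.1, -0.7]
width: 0.585
gripper_force: 33.2
```

{"fn": "play_rows", "kwargs": {
  "xyz": [
    [0.03,0.5,0],
    [0,0.5,0],
    [0,0.4,0],
    [0,0,0],
    [0,0,-0.15]
  ],
  "rot": [
    [0,0,0],
    [0,0,0],
    [0,0,0],
    [0,0,0],
    [0,0,0]
  ],
  "grip": [-1,-1,-1,-1,-1]
}}

```text
clock: 17.85
position: [0.6438, 0.0487, 0.0552]
eef_rot: [179.9, 0.0, 89.9]
ft_force: [1.6, -1.0, 16.8]
width: 0.587
gripper_force: 35.5
```

{"fn": "play_rows", "kwargs": {
  "xyz": [
    [0,0,0],
    [0,0,0],
    [0,0,0.3],
    [0,0,1],
    [0,0,1]
  ],
  "rot": [
    [0,0,0],
    [0,0,0],
    [0,0,0],
    [0,0,0],
    [0,0,0]
  ],
  "grip": [0.6,0.6,0.6,0.6,0.6]
}}

```text
clock: 18.35
position: [0.6432, 0.0483, 0.1249]
eef_rot: [-179.9, 0.0, 89.8]
ft_force: [0.5, -0.4, 1.0]
width: 0.799
gripper_force: 0.0
```

{"fn": "play_rows", "kwargs": {
  "xyz": [
    [0,0,1],
    [0,0,1],
    [0,0,1],
    [0,0,0],
    [0,0,0]
  ],
  "rot": [
    [0,0,0],
    [0,0,0],
    [0,0,0],
    [0,0,0],
    [0,0,0]
  ],
  "grip": [0.6,1,1,1,1]
}}

```text
clock: 18.85
position: [0.6436, 0.0484, 0.2148]
eef_rot: [179.9, -0.0, 89.8]
ft_force: [0.6, -0.3, -1.6]
width: 0.995
gripper_force: 0.0
```

Run:
```python
from h import *
check("CD")
```

```text
scene C 6.2
scene D 4.5
top C 10.8
top D 11.0
```

View pics/scene_now.png

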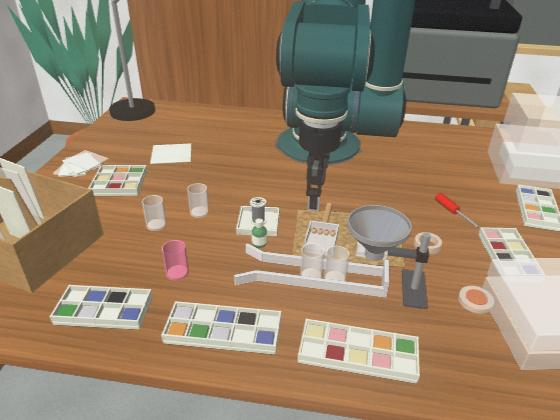

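Two jars stand in the lane at (312,262) and (337,265). C at (153,212) and D at (198,200) are unmoved, and the spool stands in the tray.

{"fn": "play_rows", "kwargs": {
  "xyz": [
    [-0.28,-0.96,-0.14],
    [-0.28,-0.96,-0.14],
    [-0.28,-0.96,-0.14],
    [-0.28,-0.96,-0.14],
    [-0.28,-0.96,-0.14]
  ],
  "rot": [
    [0,0,0],
    [0,0,0],
    [0,0,0],
    [0,0,0],
    [0,0,0]
  ],
  "grip": [1,1,1,1,1]
}}

```text
clock: 19.45
position: [0.6006, -0.0965, 0.1914]
eef_rot: [-179.9, -0.0, 89.8]
ft_force: [0.2, 0.1, -0.3]
width: 0.997
gripper_force: 0.0
```

{"fn": "play_rows", "kwargs": {
  "xyz": [
    [-0.28,-0.96,-0.14],
    [-0.28,-0.96,-0.14],
    [-0.28,-0.96,-0.14],
    [-0.28,-0.96,-0.14],
    [-0.28,-0.96,-0.14]
  ],
  "rot": [
    [0,0,0],
    [0,0,0],
    [0,0,0],
    [0,0,0],
    [0,0,0]
  ],
  "grip": [1,1,1,1,1]
}}

```text
clock: 19.95
position: [0.5586, -0.2404, 0.1704]
eef_rot: [-179.9, -0.0, 89.8]
ft_force: [1.6, 0.2, -0.1]
width: 1.001
gripper_force: 0.0
```

{"fn": "play_rows", "kwargs": {
  "xyz": [
    [-0.28,-0.96,-0.14],
    [-0.28,-0.96,-0.14],
    [-0.28,-0.96,-0.14],
    [-0.28,-0.96,-0.14],
    [0,0,0]
  ],
  "rot": [
    [0,0,0],
    [0,0,0],
    [0,0,0],
    [0,0,0],
    [0,0,0]
  ],
  "grip": [1,1,1,1,1]
}}

```text
clock: 20.45
position: [0.5242, -0.357, 0.1529]
eef_rot: [-179.9, -0.1, 89.7]
ft_force: [-0.2, 0.7, -0.2]
width: 1.0
gripper_force: 0.0
```

```bash
python3 -c "
from h import *
print(get_obs()['position'])"
```

```text
[ 0.52421561 -0.35697577  0.15287781]
```

{"fn": "play_rows", "kwargs": {
  "xyz": [
    [0,0.05,-1],
    [0,0,-1],
    [0,0,-1],
    [0,0,-0.3],
    [0,0,0]
  ],
  "rot": [
    [0,0,0],
    [0,0,0],
    [0,0,0],
    [0,0,0],
    [0,0,0]
  ],
  "grip": [1,1,1,1,1]
}}

```text
clock: 20.95
position: [0.5253, -0.3523, 0.0545]
eef_rot: [-179.9, -0.1, 89.8]
ft_force: [0.2, 0.3, 1.6]
width: 0.996
gripper_force: 0.0
```

{"fn": "play_rows", "kwargs": {
  "xyz": [
    [0,0,0],
    [0,0,0],
    [0,0,0],
    [0,0,0],
    [0,0,0]
  ],
  "rot": [
    [0,0,0],
    [0,0,0],
    [0,0,0],
    [0,0,0],
    [0,0,0]
  ],
  "grip": [-1,-1,-1,-1,-1]
}}

```text
clock: 21.45
position: [0.5265, -0.3535, 0.0578]
eef_rot: [179.9, 0.1, 89.8]
ft_force: [-1.1, 1.0, 5.8]
width: 0.585
gripper_force: 30.9
```

{"fn": "play_rows", "kwargs": {
  "xyz": [
    [0,0,0.5],
    [0,0,1],
    [0,0,1],
    [0,0,0.7],
    [0,0,0]
  ],
  "rot": [
    [0,0,0],
    [0,0,0],
    [0,0,0],
    [0,0,0],
    [0,0,0]
  ],
  "grip": [-1,-1,-1,-1,-1]
}}

```text
clock: 21.95
position: [0.527, -0.3539, 0.1572]
eef_rot: [179.7, 0.2, 89.8]
ft_force: [-0.6, 0.6, -0.6]
width: 0.585
gripper_force: 31.4
```

{"fn": "play_rows", "kwargs": {
  "xyz": [
    [0.56,0.98,0],
    [0.56,0.98,0],
    [0.56,0.98,0],
    [0.56,0.98,0],
    [0.56,0.98,0]
  ],
  "rot": [
    [0,0,0],
    [0,0,0],
    [0,0,0],
    [0,0,0],
    [0,0,0]
  ],
  "grip": [-1,-1,-1,-1,-1]
}}

```text
clock: 22.45
position: [0.6103, -0.2048, 0.1522]
eef_rot: [-180.0, -0.0, 89.8]
ft_force: [0.5, -0.2, 0.3]
width: 0.583
gripper_force: 31.4
```

{"fn": "play_rows", "kwargs": {
  "xyz": [
    [0.56,0.98,0],
    [0.56,0.98,0],
    [0,0,0],
    [0,0,0],
    [0,0,0]
  ],
  "rot": [
    [0,0,0],
    [0,0,0],
    [0,0,0],
    [0,0,0],
    [0,0,0]
  ],
  "grip": [-1,-1,-1,-1,-1]
}}

```text
clock: 22.95
position: [0.6431, -0.1479, 0.152]
eef_rot: [-180.0, 0.0, 89.8]
ft_force: [0.1, 0.5, -0.5]
width: 0.584
gripper_force: 31.4
```

{"fn": "play_rows", "kwargs": {
  "xyz": [
    [0,0,-1],
    [0,0,-1],
    [0,0,-1],
    [0,0,-0.05],
    [0,0.6,0]
  ],
  "rot": [
    [0,0,0],
    [0,0,0],
    [0,0,0],
    [0,0,0],
    [0,0,0]
  ],
  "grip": [-1,-1,-1,-1,-1]
}}

```text
clock: 23.45
position: [0.6429, -0.1312, 0.0601]
eef_rot: [-179.9, 0.0, 89.7]
ft_force: [0.6, 0.3, -0.3]
width: 0.585
gripper_force: 32.4
```

{"fn": "play_rows", "kwargs": {
  "xyz": [
    [0,0.6,0],
    [0,0.6,0],
    [0,0.6,0],
    [0,0.6,0],
    [0,0.6,0]
  ],
  "rot": [
    [0,0,0],
    [0,0,0],
    [0,0,0],
    [0,0,0],
    [0,0,0]
  ],
  "grip": [-1,-1,-1,-1,-1]
}}

```text
clock: 23.95
position: [0.6435, -0.0375, 0.0607]
eef_rot: [180.0, 0.0, 89.9]
ft_force: [0.4, -0.3, -0.1]
width: 0.584
gripper_force: 32.4
```

{"fn": "play_rows", "kwargs": {
  "xyz": [
    [0,0.6,0],
    [0,0.6,0],
    [0,0.6,0],
    [0,0.6,0],
    [0,0.6,0]
  ],
  "rot": [
    [0,0,0],
    [0,0,0],
    [0,0,0],
    [0,0,0],
    [0,0,0]
  ],
  "grip": [-1,-1,-1,-1,-1]
}}

```text
clock: 24.45
position: [0.6435, 0.0521, 0.0605]
eef_rot: [-180.0, 0.0, 89.8]
ft_force: [-0.2, -1.0, -0.0]
width: 0.581
gripper_force: 32.4
```

{"fn": "play_rows", "kwargs": {
  "xyz": [
    [0,0,-0.15],
    [0,0,0],
    [0,0,0],
    [0,0,0.3],
    [0,0,1]
  ],
  "rot": [
    [0,0,0],
    [0,0,0],
    [0,0,0],
    [0,0,0],
    [0,0,0]
  ],
  "grip": [-1,0.6,0.6,0.6,0.6]
}}

```text
clock: 24.95
position: [0.6422, 0.0502, 0.0931]
eef_rot: [-179.7, 0.0, 89.8]
ft_force: [1.0, 0.5, 0.8]
width: 0.8
gripper_force: 0.0
```

{"fn": "play_rows", "kwargs": {
  "xyz": [
    [0,0,1],
    [0,0,1],
    [0,0,1],
    [0,0,1],
    [0,0,0]
  ],
  "rot": [
    [0,0,0],
    [0,0,0],
    [0,0,0],
    [0,0,0],
    [0,0,0]
  ],
  "grip": [0.6,1,1,1,1]
}}

```text
clock: 25.45
position: [0.6447, 0.0502, 0.2209]
eef_rot: [179.6, -0.0, 89.8]
ft_force: [-0.3, -0.4, 0.2]
width: 1.0
gripper_force: 0.0
```

Run:
```python
from h import *
check("D");print(get_obs()['position'])
snap("scene","s3",130,155,430,305,2.66)
```

```text
scene D 4.3
top D 11.0
[0.64362548 0.0502958  0.21609593]
```

View pics/s3.png

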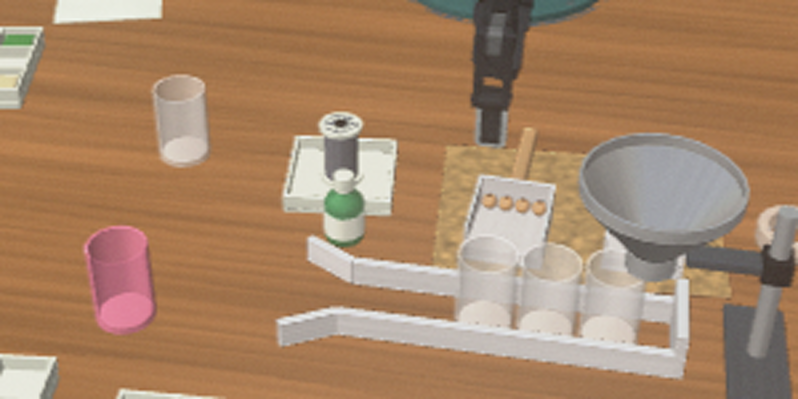

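Three jars stand in single file at crop (487,285), (550,292) and (612,300). The last jar, D, is at (180,120), unmoved.

{"fn": "play_rows", "kwargs": {
  "xyz": [
    [-0.58,-0.96,-0.18],
    [-0.58,-0.96,-0.18],
    [-0.58,-0.96,-0.18],
    [-0.58,-0.96,-0.18],
    [-0.58,-0.96,-0.18]
  ],
  "rot": [
    [0,0,0],
    [0,0,0],
    [0,0,0],
    [0,0,0],
    [0,0,0]
  ],
  "grip": [1,1,1,1,1]
}}

```text
clock: 26.1
position: [0.5552, -0.0943, 0.1865]
eef_rot: [-179.9, -0.0, 89.8]
ft_force: [1.3, -0.2, -1.2]
width: 1.002
gripper_force: 0.0
```

{"fn": "play_rows", "kwargs": {
  "xyz": [
    [-0.58,-0.96,-0.18],
    [-0.58,-0.96,-0.18],
    [-0.58,-0.96,-0.18],
    [-0.58,-0.96,-0.18],
    [-0.58,-0.96,-0.18]
  ],
  "rot": [
    [0,0,0],
    [0,0,0],
    [0,0,0],
    [0,0,0],
    [0,0,0]
  ],
  "grip": [1,1,1,1,1]
}}

```text
clock: 26.6
position: [0.4681, -0.2382, 0.1596]
eef_rot: [-179.9, -0.0, 89.8]
ft_force: [0.0, 0.1, 0.7]
width: 0.998
gripper_force: 0.0
```

{"fn": "play_rows", "kwargs": {
  "xyz": [
    [-0.58,-0.96,-0.18],
    [0,0,0],
    [0,0,0]
  ],
  "rot": [
    [0,0,0],
    [0,0,0],
    [0,0,0]
  ],
  "grip": [1,1,1]
}}

```text
clock: 26.9
position: [0.4514, -0.2663, 0.1546]
eef_rot: [-179.9, -0.1, 89.7]
ft_force: [0.7, 0.1, 0.9]
width: 0.999
gripper_force: 0.0
```

{"fn": "play_rows", "kwargs": {
  "xyz": [
    [0,0,-1],
    [0,0,-1],
    [0,0,-1],
    [0,0,-0.35],
    [0,0,0]
  ],
  "rot": [
    [0,0,0],
    [0,0,0],
    [0,0,0],
    [0,0,0],
    [0,0,0]
  ],
  "grip": [1,1,1,1,1]
}}

```text
clock: 27.4
position: [0.4518, -0.2651, 0.0539]
eef_rot: [-179.9, -0.1, 89.9]
ft_force: [0.4, -1.2, 0.2]
width: 1.003
gripper_force: 0.0
```

{"fn": "play_rows", "kwargs": {
  "xyz": [
    [0,0,0],
    [0,0,0],
    [0,0,0],
    [0,0,0],
    [0,0,0]
  ],
  "rot": [
    [0,0,0],
    [0,0,0],
    [0,0,0],
    [0,0,0],
    [0,0,0]
  ],
  "grip": [-1,-1,-1,-1,-1]
}}

```text
clock: 27.9
position: [0.4528, -0.2665, 0.0568]
eef_rot: [179.9, 0.1, 89.8]
ft_force: [-0.3, 0.8, 6.5]
width: 0.58
gripper_force: 30.3
```

{"fn": "play_rows", "kwargs": {
  "xyz": [
    [0,0,0.5],
    [0,0,1],
    [0,0,1],
    [0,0,0.7],
    [0,0,0]
  ],
  "rot": [
    [0,0,0],
    [0,0,0],
    [0,0,0],
    [0,0,0],
    [0,0,0]
  ],
  "grip": [-1,-1,-1,-1,-1]
}}

```text
clock: 28.4
position: [0.4531, -0.2668, 0.1558]
eef_rot: [179.7, 0.2, 89.8]
ft_force: [-0.6, -0.4, 0.3]
width: 0.58
gripper_force: 31.4
```

{"fn": "play_rows", "kwargs": {
  "xyz": [
    [0.91,0.55,0],
    [0.91,0.55,0],
    [0.91,0.55,0],
    [0.91,0.55,0],
    [0.91,0.55,0]
  ],
  "rot": [
    [0,0,0],
    [0,0,0],
    [0,0,0],
    [0,0,0],
    [0,0,0]
  ],
  "grip": [-1,-1,-1,-1,-1]
}}

```text
clock: 28.9
position: [0.5894, -0.1827, 0.1509]
eef_rot: [-180.0, -0.0, 89.8]
ft_force: [0.8, -0.5, -0.8]
width: 0.581
gripper_force: 31.4
```

{"fn": "play_rows", "kwargs": {
  "xyz": [
    [0.91,0.55,0],
    [0.91,0.55,0],
    [0,0,0],
    [0,0,0],
    [0,0,0]
  ],
  "rot": [
    [0,0,0],
    [0,0,0],
    [0,0,0],
    [0,0,0],
    [0,0,0]
  ],
  "grip": [-1,-1,-1,-1,-1]
}}

```text
clock: 29.4
position: [0.6425, -0.151, 0.151]
eef_rot: [-180.0, 0.0, 89.8]
ft_force: [-0.4, 0.7, -0.5]
width: 0.574
gripper_force: 31.5
```

{"fn": "play_rows", "kwargs": {
  "xyz": [
    [0.03,0,-1],
    [0,0,-1],
    [0,0,-1],
    [0,0,-0.05],
    [0,0.6,0]
  ],
  "rot": [
    [0,0,0],
    [0,0,0],
    [0,0,0],
    [0,0,0],
    [0,0,0]
  ],
  "grip": [-1,-1,-1,-1,-1]
}}

```text
clock: 29.9
position: [0.6433, -0.1341, 0.0594]
eef_rot: [-180.0, 0.0, 89.7]
ft_force: [0.5, 0.2, -0.0]
width: 0.578
gripper_force: 31.6
```

{"fn": "play_rows", "kwargs": {
  "xyz": [
    [0,0.6,0],
    [0,0.6,0],
    [0,0.6,0],
    [0,0.6,0],
    [0,0.6,0]
  ],
  "rot": [
    [0,0,0],
    [0,0,0],
    [0,0,0],
    [0,0,0],
    [0,0,0]
  ],
  "grip": [-1,-1,-1,-1,-1]
}}

```text
clock: 30.4
position: [0.6441, -0.0408, 0.0598]
eef_rot: [180.0, -0.0, 89.9]
ft_force: [1.0, 0.2, -1.6]
width: 0.576
gripper_force: 31.6
```

{"fn": "play_rows", "kwargs": {
  "xyz": [
    [0,0.5,0],
    [0,0.5,0],
    [0,0.4,0],
    [0,0.3,0],
    [0,0.2,0]
  ],
  "rot": [
    [0,0,0],
    [0,0,0],
    [0,0,0],
    [0,0,0],
    [0,0,0]
  ],
  "grip": [-1,-1,-1,-1,-1]
}}

```text
clock: 30.9
position: [0.6441, 0.015, 0.0596]
eef_rot: [180.0, 0.0, 89.8]
ft_force: [0.2, -2.4, -0.3]
width: 0.583
gripper_force: 31.7
```

{"fn": "play_rows", "kwargs": {
  "xyz": [
    [0,0.1,0],
    [0,0,0]
  ],
  "rot": [
    [0,0,0],
    [0,0,0]
  ],
  "grip": [-1,-1]
}}

```text
clock: 31.1
position: [0.6441, 0.0175, 0.0596]
eef_rot: [180.0, -0.0, 89.8]
ft_force: [-0.4, -0.1, -0.2]
width: 0.582
gripper_force: 31.6
```

{"fn": "play_rows", "kwargs": {
  "xyz": [
    [0,0.1,0],
    [0,0.08,0],
    [0,0.06,0],
    [0,0,0]
  ],
  "rot": [
    [0,0,0],
    [0,0,0],
    [0,0,0],
    [0,0,0]
  ],
  "grip": [-1,-1,-1,-1]
}}

```text
clock: 31.5
position: [0.6441, 0.0247, 0.0596]
eef_rot: [-180.0, -0.0, 89.8]
ft_force: [-0.7, -1.1, -0.3]
width: 0.582
gripper_force: 31.7
```

{"fn": "play_rows", "kwargs": {
  "xyz": [
    [0,0.06,0],
    [0,0.06,0],
    [0,0,0]
  ],
  "rot": [
    [0,0,0],
    [0,0,0],
    [0,0,0]
  ],
  "grip": [-1,-1,-1]
}}

```text
clock: 31.8
position: [0.6441, 0.0284, 0.0596]
eef_rot: [180.0, -0.0, 89.8]
ft_force: [-1.0, -0.9, -0.9]
width: 0.579
gripper_force: 31.7
```

{"fn": "play_rows", "kwargs": {
  "xyz": [
    [0,0.05,0],
    [0,0.05,0],
    [0,0,0]
  ],
  "rot": [
    [0,0,0],
    [0,0,0],
    [0,0,0]
  ],
  "grip": [-1,-1,-1]
}}

```text
clock: 32.1
position: [0.6443, 0.031, 0.0599]
eef_rot: [180.0, 0.0, 89.8]
ft_force: [0.1, -4.7, 1.6]
width: 0.581
gripper_force: 31.8
```

Run:
```python
from h import *
print(get_obs()['ft_force'])
snap("scene","s4",300,200,430,305,6)
```

```text
[ 0.09963652 -4.72004397  1.59929251]
```

View pics/s4.png

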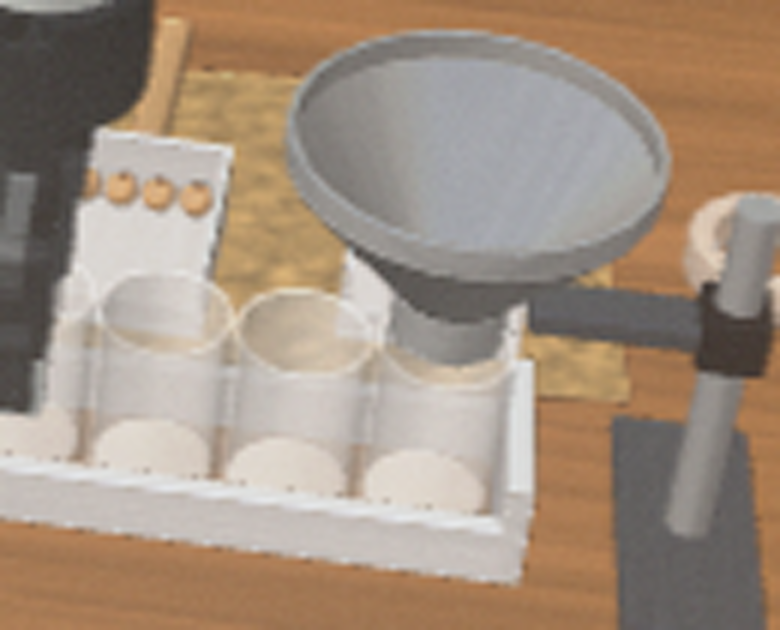

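The leading jar stands against the stop under the funnel at crop (430,440), the file is tight, and there is a steady -4.7 N push. I'll release it and go for scoop1.

{"fn": "play_rows", "kwargs": {
  "xyz": [
    [0,-0.02,-0.15],
    [0,0,0],
    [0,0,0],
    [0,0,0.3],
    [0,0,1]
  ],
  "rot": [
    [0,0,0],
    [0,0,0],
    [0,0,0],
    [0,0,0],
    [0,0,0]
  ],
  "grip": [-1,0.6,0.6,0.6,0.6]
}}

```text
clock: 32.65
position: [0.6427, 0.0308, 0.0921]
eef_rot: [-179.7, -0.0, 89.8]
ft_force: [0.6, 0.3, 0.6]
width: 0.801
gripper_force: 0.0
```

{"fn": "play_rows", "kwargs": {
  "xyz": [
    [0,0,1],
    [0,0,1],
    [0,0,1],
    [0,0,1],
    [-0.3,0.05,0]
  ],
  "rot": [
    [0,0,0],
    [0,0,0],
    [0,0,0],
    [0,0,0],
    [0,0,-0.98]
  ],
  "grip": [0.6,0.6,0.6,0.6,0.6]
}}

```text
clock: 33.15
position: [0.6365, 0.0322, 0.2197]
eef_rot: [179.6, -0.0, 85.3]
ft_force: [0.3, -0.3, -0.2]
width: 0.805
gripper_force: 0.0
```

{"fn": "play_rows", "kwargs": {
  "xyz": [
    [-0.3,0.05,0],
    [-0.3,0.05,0],
    [-0.3,0.05,0],
    [-0.3,0.05,0],
    [-0.3,0.05,0]
  ],
  "rot": [
    [0,0,-0.98],
    [0,0,-0.98],
    [0,0,-0.98],
    [0,0,-0.98],
    [0,0,-0.98]
  ],
  "grip": [0.6,0.6,0.6,0.6,0.6]
}}

```text
clock: 33.65
position: [0.5896, 0.0398, 0.2149]
eef_rot: [180.0, -0.0, 62.7]
ft_force: [0.4, -0.2, 0.3]
width: 0.802
gripper_force: 0.0
```

{"fn": "play_rows", "kwargs": {
  "xyz": [
    [-0.3,0.05,0],
    [-0.3,0.05,0],
    [-0.3,0.05,0],
    [-0.3,0.05,0],
    [-0.3,0.05,0]
  ],
  "rot": [
    [0,0,-0.98],
    [0,0,-0.98],
    [0,0,-0.98],
    [0,0,-0.98],
    [0,0,-0.98]
  ],
  "grip": [0.6,0.6,0.6,0.6,0.6]
}}

```text
clock: 34.15
position: [0.5447, 0.0473, 0.2149]
eef_rot: [180.0, -0.0, 40.2]
ft_force: [-0.3, -0.2, 0.2]
width: 0.798
gripper_force: 0.0
```

{"fn": "play_rows", "kwargs": {
  "xyz": [
    [-0.3,0.05,0],
    [-0.3,0.05,0],
    [-0.3,0.05,0],
    [-0.3,0.05,0],
    [-0.3,0.05,0]
  ],
  "rot": [
    [0,0,-0.98],
    [0,0,-0.98],
    [0,0,-0.98],
    [0,0,-0.98],
    [0,0,-0.98]
  ],
  "grip": [0.6,0.6,0.6,0.6,0.6]
}}

```text
clock: 34.65
position: [0.4996, 0.0548, 0.2149]
eef_rot: [-180.0, -0.0, 17.8]
ft_force: [0.1, 0.5, 0.9]
width: 0.801
gripper_force: 0.0
```

{"fn": "play_rows", "kwargs": {
  "xyz": [
    [-0.3,0.05,0],
    [-0.3,0.05,0],
    [-0.3,0.05,0],
    [-0.3,0.05,0],
    [-0.3,0.05,0]
  ],
  "rot": [
    [0,0,-0.98],
    [0,0,-0.98],
    [0,0,-0.98],
    [0,0,-0.98],
    [0,0,-0.98]
  ],
  "grip": [0.6,0.6,0.6,0.6,0.6]
}}

```text
clock: 35.15
position: [0.4546, 0.0623, 0.2149]
eef_rot: [-180.0, -0.0, -4.7]
ft_force: [1.0, 0.0, -0.1]
width: 0.795
gripper_force: 0.0
```

Run:
```python
from h import *
o=get_obs();print(o['position'],o['eef_rot'],o['q'])
snap("scene","s5",240,140,430,305,4)
```

```text
[0.45461678 0.06225537 0.21488801] [-1.79980403e+02 -3.81285183e-02 -4.68056880e+00] [ 4.60403832e+00 -2.07045163e+01  1.10577333e+02  1.31890519e-02
  9.00863927e+01  9.92846252e+01]
```

View pics/s5.png

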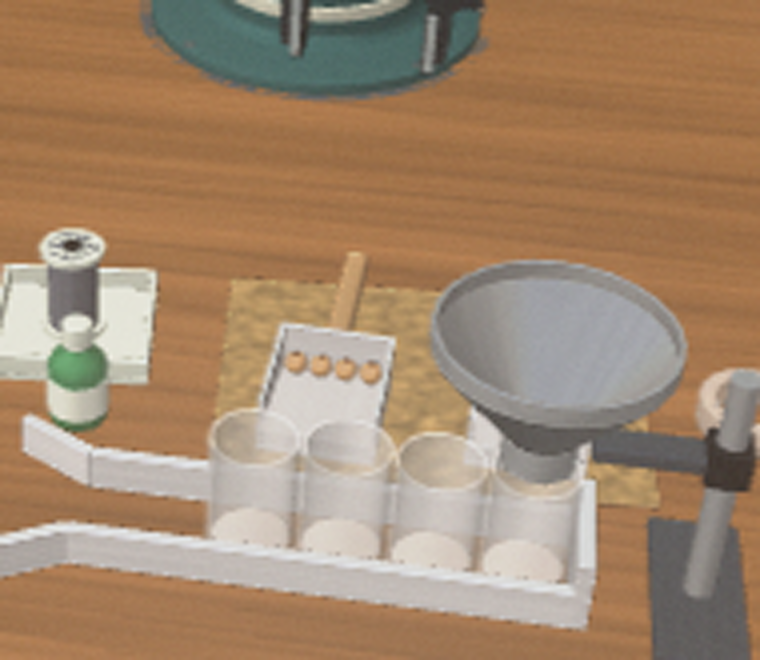

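Four jars stand in file under the funnel at crop (250,480) to (535,520). Now I'll grip scoop1's handle.

{"fn": "play_rows", "kwargs": {
  "xyz": [
    [0.15,0,-1],
    [0,0,-1],
    [0,0,-1],
    [0,0,-1],
    [0,0,-1]
  ],
  "rot": [
    [0,0,0],
    [0,0,0],
    [0,0,0],
    [0,0,0],
    [0,0,0]
  ],
  "grip": [0.4,0.4,0.4,0.4,0.4]
}}

```text
clock: 35.7
position: [0.4598, 0.0622, 0.0636]
eef_rot: [-180.0, -0.1, -4.4]
ft_force: [0.8, 0.3, -0.5]
width: 0.703
gripper_force: 0.0
```

{"fn": "play_rows", "kwargs": {
  "xyz": [
    [0,0,-0.6],
    [0,0,-0.4],
    [0,0,-0.1],
    [0,0,0],
    [0,0,0]
  ],
  "rot": [
    [0,0,0],
    [0,0,0],
    [0,0,0],
    [0,0,0],
    [0,0,0]
  ],
  "grip": [0.4,0.4,0.4,0.4,0]
}}

```text
clock: 36.2
position: [0.4602, 0.0621, 0.0323]
eef_rot: [-180.0, -0.1, -4.5]
ft_force: [0.8, -0.2, -0.2]
width: 0.546
gripper_force: 0.0
```

{"fn": "play_rows", "kwargs": {
  "xyz": [
    [0,0,0],
    [0,0,0],
    [0,0,0],
    [0,0,0],
    [0,0,0]
  ],
  "rot": [
    [0,0,0],
    [0,0,0],
    [0,0,0],
    [0,0,0],
    [0,0,0]
  ],
  "grip": [-0.2,-0.4,-0.5,-0.6,-1],
  "force": 60
}}

```text
clock: 36.7
position: [0.4597, 0.0622, 0.0313]
eef_rot: [-180.0, -0.0, -4.5]
ft_force: [-1.7, 1.0, 4.2]
width: 0.15
gripper_force: 59.9
```

{"fn": "play_rows", "kwargs": {
  "xyz": [
    [0,0,0],
    [0,0,0],
    [0,0,0],
    [0,0,0],
    [0,0,0]
  ],
  "rot": [
    [0,0,0],
    [0,0,0],
    [0,0,0],
    [0,0,0],
    [0,0,0]
  ],
  "grip": [-1,-1,-1,-1,-1]
}}

```text
clock: 37.2
position: [0.4597, 0.0621, 0.0313]
eef_rot: [-180.0, -0.0, -4.5]
ft_force: [-2.0, 1.3, 4.5]
width: 0.154
gripper_force: 60.1
```

{"fn": "play_rows", "kwargs": {
  "xyz": [
    [0,0,0.4],
    [0,0,0.8],
    [0,0,0.9],
    [0,0,0.9],
    [0,0,0.9]
  ],
  "rot": [
    [0,0,0],
    [0,0,0],
    [0,0,0],
    [0,0,0],
    [0,0,0]
  ],
  "grip": [-1,-1,-1,-1,-1]
}}

```text
clock: 37.7
position: [0.4593, 0.062, 0.1497]
eef_rot: [180.0, 0.0, -4.5]
ft_force: [0.7, -0.6, -1.0]
width: 0.151
gripper_force: 59.2
```

{"fn": "play_rows", "kwargs": {
  "xyz": [
    [0,0,0.9],
    [0,0,0.7],
    [0,0,0.4],
    [0,0,0],
    [0.1,0.25,0]
  ],
  "rot": [
    [0,0,0],
    [0,0,0],
    [0,0,0],
    [0,0,0],
    [0,0,0]
  ],
  "grip": [-1,-1,-1,-1,-1]
}}

```text
clock: 38.2
position: [0.4623, 0.0693, 0.2073]
eef_rot: [180.0, 0.0, -4.6]
ft_force: [0.3, -0.6, -2.9]
width: 0.154
gripper_force: 59.1
```

{"fn": "play_rows", "kwargs": {
  "xyz": [
    [0.2,0.5,0],
    [0.2,0.5,0],
    [0.2,0.5,0],
    [0.2,0.5,0],
    [0.2,0.5,0]
  ],
  "rot": [
    [0,0,0],
    [0,0,0],
    [0,0,0],
    [0,0,0],
    [0,0,0]
  ],
  "grip": [-1,-1,-1,-1,-1]
}}

```text
clock: 38.7
position: [0.493, 0.146, 0.2078]
eef_rot: [180.0, 0.0, -4.5]
ft_force: [0.4, -0.5, -2.1]
width: 0.152
gripper_force: 59.1
```

{"fn": "play_rows", "kwargs": {
  "xyz": [
    [0.2,0.5,0],
    [0.2,0.5,0],
    [0.1,0.3,0],
    [0.1,0.1,0],
    [0,0,0]
  ],
  "rot": [
    [0,0,0],
    [0,0,0],
    [0,0,0],
    [0,0,0],
    [0,0,0]
  ],
  "grip": [-1,-1,-1,-1,-1]
}}

```text
clock: 39.2
position: [0.5108, 0.1868, 0.208]
eef_rot: [180.0, 0.0, -4.5]
ft_force: [-0.4, -0.1, -1.0]
width: 0.152
gripper_force: 59.1
```

Run:
```python
from h import *
o=get_obs();print(o['position'],o['eef_rot'],o['q'])
snap("scene","s6",270,90,430,220,5)
```

```text
[0.51082011 0.18679138 0.20799855] [ 1.79987609e+02  9.23028208e-03 -4.48202198e+00] [ 1.74027597e+01 -9.05489559e+00  1.01786804e+02 -8.06640873e-03
  8.72812756e+01  1.11885164e+02]
```

View pics/s6.png

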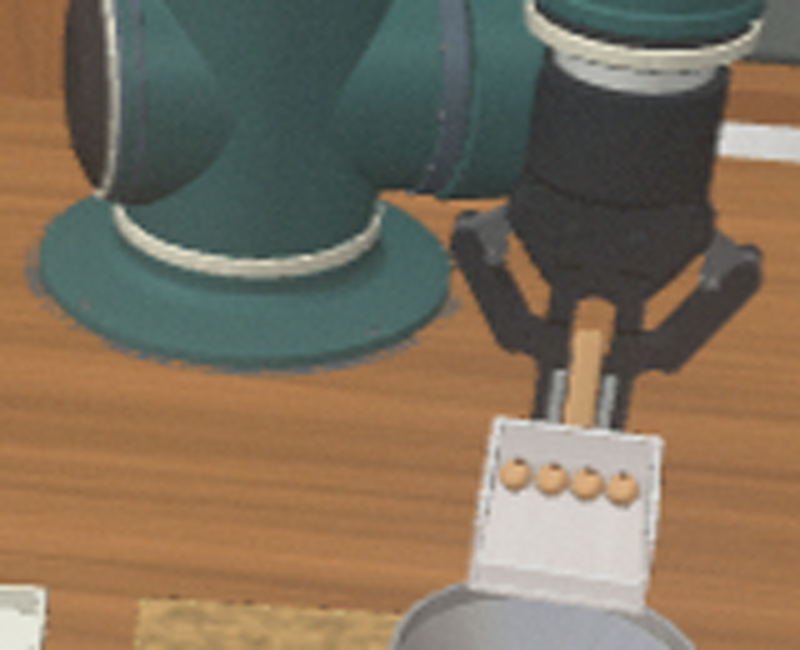

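Scoop1 hangs level with its 4 beads at the back (crop (515–620,480)); the lip is at crop (555,590). I'll check the lip's position against the funnel.

Run:
```python
from h import *
S=lambda u,v:(u/5+269.9,v/5+89.9)
for z in(.195,.2,.205):print(at("scene",*S(555,590),z),at("scene",*S(470,585),z),at("scene",*S(640,607),z))
print((proj("scene",(.6455,.178,.167))-[270,90])*5,(proj("scene",(.5825,.178,.167))-[270,90])*5)
import numpy as np
for t in(0,8,12,16,20,30,42):
    r=np.radians(t);print(t,round(-110*np.cos(r)+8*np.sin(r),1),round(110*np.sin(r)+8*np.cos(r),1))
```

```text
[0.63700926 0.17764489 0.195     ] [0.63967505 0.14441428 0.195     ] [0.64274274 0.21049915 0.195     ]
[0.64447088 0.1769672  0.2       ] [0.64711181 0.14404645 0.2       ] [0.65015089 0.20951511 0.2       ]
[0.65193249 0.17628951 0.205     ] [0.65454856 0.14367862 0.205     ] [0.65755904 0.20853107 0.205     ]
[546.19898188 659.39383233] [546.10677838 571.63357479]
0 -110.0 8.0
8 -107.8 23.2
12 -105.9 30.7
16 -103.5 38.0
20 -100.6 45.1
30 -91.3 61.9
42 -76.4 79.5
```

{"fn": "play_rows", "kwargs": {
  "xyz": [
    [-0.02,0,0.127],
    [-0.02,0,0.127],
    [-0.02,0,0.127],
    [-0.02,0,0.127],
    [0,0,0]
  ],
  "rot": [
    [0.034,0.435,0],
    [0.034,0.435,0],
    [0.034,0.435,0],
    [0.034,0.435,0],
    [0,0,0]
  ],
  "grip": [-1,-1,-1,-1,-1]
}}

```text
clock: 39.75
position: [0.5086, 0.186, 0.2237]
eef_rot: [-180.0, 8.0, -4.6]
ft_force: [0.4, -0.9, -2.1]
width: 0.148
gripper_force: 59.1
```

{"fn": "play_rows", "kwargs": {
  "xyz": [
    [0.013,0,0.05],
    [0.013,0,0.05],
    [0.013,0,0.05],
    [0.013,0,0.05],
    [0.013,0,0.05]
  ],
  "rot": [
    [0.014,0.175,0],
    [0.014,0.175,0],
    [0.014,0.175,0],
    [0.014,0.175,0],
    [0.014,0.175,0]
  ],
  "grip": [-1,-1,-1,-1,-1]
}}

```text
clock: 40.25
position: [0.5102, 0.1866, 0.231]
eef_rot: [-180.0, 12.1, -4.5]
ft_force: [-0.2, -0.9, -1.1]
width: 0.15
gripper_force: 59.1
```

{"fn": "play_rows", "kwargs": {
  "xyz": [
    [0,0,0],
    [0,0,0],
    [0,0,0],
    [0,0,0],
    [0,0,0]
  ],
  "rot": [
    [0,0,0],
    [0,0,0],
    [0,0,0],
    [0,0,0],
    [0,0,0]
  ],
  "grip": [-1,-1,-1,-1,-1]
}}

```text
clock: 40.75
position: [0.5101, 0.1866, 0.2309]
eef_rot: [-180.0, 12.0, -4.5]
ft_force: [-0.8, 0.3, -1.0]
width: 0.154
gripper_force: 59.1
```

{"fn": "play_rows", "kwargs": {
  "xyz": [
    [0.016,0,0.049],
    [0.016,0,0.049],
    [0.016,0,0.049],
    [0.016,0,0.049],
    [0.016,0,0.049]
  ],
  "rot": [
    [0.014,0.175,0],
    [0.014,0.175,0],
    [0.014,0.175,0],
    [0.014,0.175,0],
    [0.014,0.175,0]
  ],
  "grip": [-1,-1,-1,-1,-1]
}}

```text
clock: 41.25
position: [0.5126, 0.1866, 0.2383]
eef_rot: [-180.0, 16.1, -4.5]
ft_force: [-0.2, -0.2, -2.2]
width: 0.15
gripper_force: 59.1
```

{"fn": "play_rows", "kwargs": {
  "xyz": [
    [0,0,0],
    [0,0,0],
    [0,0,0],
    [0,0,0],
    [0,0,0]
  ],
  "rot": [
    [0,0,0],
    [0,0,0],
    [0,0,0],
    [0,0,0],
    [0,0,0]
  ],
  "grip": [-1,-1,-1,-1,-1]
}}

```text
clock: 41.75
position: [0.5125, 0.1866, 0.2382]
eef_rot: [-180.0, 16.0, -4.5]
ft_force: [0.0, 0.5, -1.8]
width: 0.155
gripper_force: 59.1
```

Run:
```python
from h import *
o=get_obs();print(o['position'],o['eef_rot'],o['q'])
snap("scene","s7",270,150,430,280,5)
```

```text
[0.5124502  0.18661231 0.23822509] [-179.99044806   16.04037293   -4.49440374] [ 14.71393216  -0.4826214   91.92383428   5.37809966 103.68727446
 109.78878615]
```

View pics/s7.png

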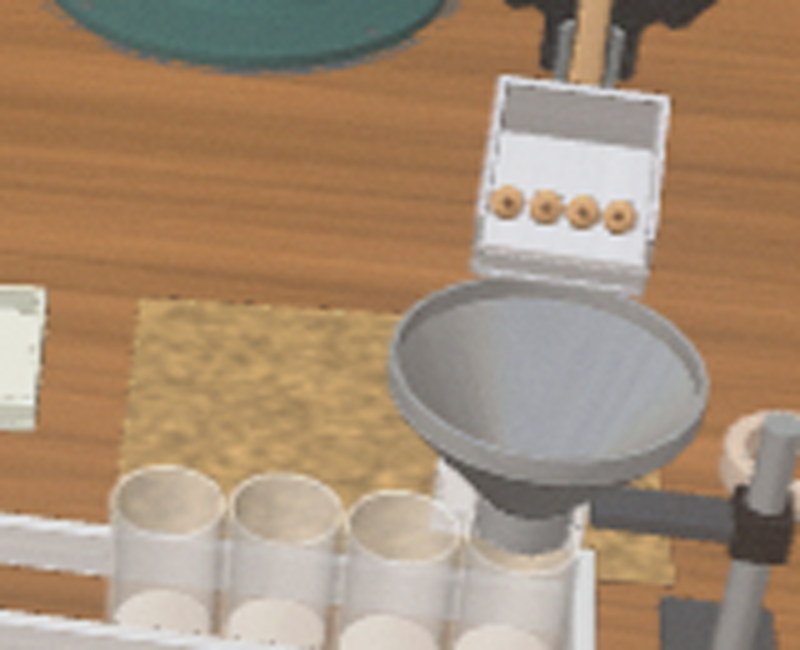

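The beads roll slowly forward (crop (505–620,210)) and the lip at (560,265) stands over the funnel mouth. I'll continue tipping.

{"fn": "play_rows", "kwargs": {
  "xyz": [
    [0.019,0,0.047],
    [0.019,0,0.047],
    [0.019,0,0.047],
    [0.019,0,0.047],
    [0.019,0,0.047]
  ],
  "rot": [
    [0.014,0.175,0],
    [0.014,0.175,0],
    [0.014,0.175,0],
    [0.014,0.175,0],
    [0.014,0.175,0]
  ],
  "grip": [-1,-1,-1,-1,-1]
}}

```text
clock: 42.3
position: [0.5155, 0.1866, 0.2453]
eef_rot: [-180.0, 20.1, -4.5]
ft_force: [-0.1, 0.5, -1.3]
width: 0.15
gripper_force: 59.2
```

{"fn": "play_rows", "kwargs": {
  "xyz": [
    [0,0,0],
    [0,0,0],
    [0,0,0],
    [0,0,0],
    [0,0,0]
  ],
  "rot": [
    [0,0,0],
    [0,0,0],
    [0,0,0],
    [0,0,0],
    [0,0,0]
  ],
  "grip": [-1,-1,-1,-1,-1]
}}

```text
clock: 42.8
position: [0.5153, 0.1866, 0.2453]
eef_rot: [-180.0, 20.1, -4.5]
ft_force: [0.6, 0.0, -1.0]
width: 0.155
gripper_force: 59.2
```

{"fn": "play_rows", "kwargs": {
  "xyz": [
    [0.062,0,0.112],
    [0.062,0,0.112],
    [0.062,0,0.112],
    [0.062,0,0.112],
    [0.062,0,0.112]
  ],
  "rot": [
    [0.034,0.435,0],
    [0.034,0.435,0],
    [0.034,0.435,0],
    [0.034,0.435,0],
    [0.034,0.435,0]
  ],
  "grip": [-1,-1,-1,-1,-1]
}}

```text
clock: 43.3
position: [0.5248, 0.1866, 0.2622]
eef_rot: [-180.0, 30.1, -4.5]
ft_force: [-0.6, -0.5, -1.9]
width: 0.151
gripper_force: 59.2
```

{"fn": "play_rows", "kwargs": {
  "xyz": [
    [0.1,0,0.117],
    [0.1,0,0.117],
    [0.1,0,0.117],
    [0.1,0,0.117],
    [0.1,0,0.117]
  ],
  "rot": [
    [0.042,0.52,0],
    [0.042,0.52,0],
    [0.042,0.52,0],
    [0.042,0.52,0],
    [0.042,0.52,0]
  ],
  "grip": [-1,-1,-1,-1,-1]
}}

```text
clock: 43.8
position: [0.5399, 0.1866, 0.2797]
eef_rot: [-180.0, 42.1, -4.5]
ft_force: [-0.9, 0.1, -1.4]
width: 0.149
gripper_force: 59.2
```

{"fn": "play_rows", "kwargs": {
  "xyz": [
    [0,0,0],
    [0,0,0],
    [0,0,0],
    [0,0,0],
    [0,0,0]
  ],
  "rot": [
    [0,0,0],
    [0,0,0],
    [0,0,0],
    [0,0,0],
    [0,0,0]
  ],
  "grip": [-1,-1,-1,-1,-1]
}}

```text
clock: 44.3
position: [0.5395, 0.1866, 0.2798]
eef_rot: [-180.0, 42.0, -4.5]
ft_force: [-0.7, -0.0, -2.2]
width: 0.151
gripper_force: 59.3
```

Run:
```python
from h import *
o=get_obs();print(o['position'],o['eef_rot'],o['q'])
snap("scene","s8",270,150,430,280,5)
```

```text
[0.53951042 0.1866152  0.27984285] [-179.95528216   41.97930903   -4.4711665 ] [ 11.45481622  15.55236952  75.97493847  13.6254127  128.53061291
 110.56456111]
```

View pics/s8.png

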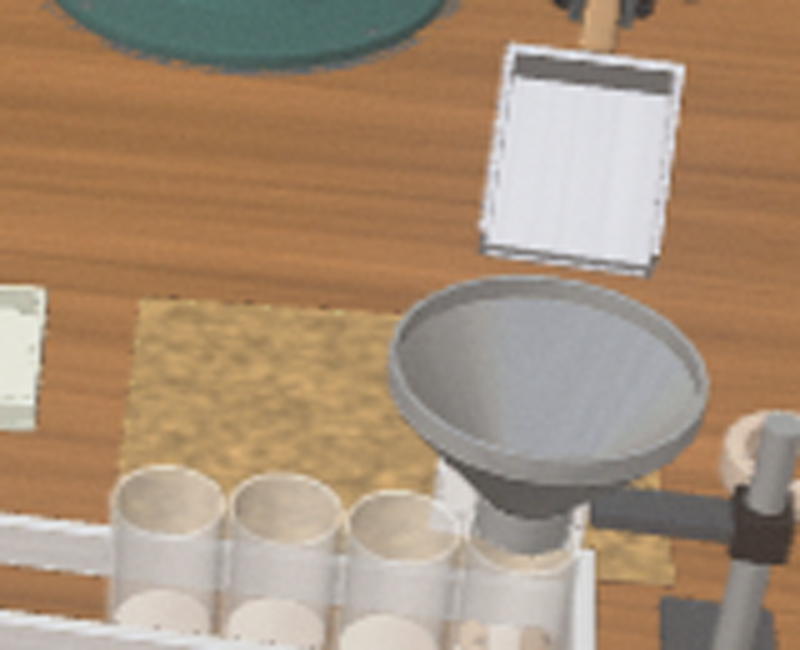

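Scoop1 is empty, with its beads visible at the jar's bottom (505,635). I'll return scoop1 to its place on the mat.

{"fn": "play_rows", "kwargs": {
  "xyz": [
    [-0.1,0,-0.1],
    [-0.1,0,-0.1],
    [-0.1,0,-0.15],
    [-0.1,0,-0.15],
    [-0.1,0,-0.15]
  ],
  "rot": [
    [-0.072,-0.913,0],
    [-0.072,-0.913,0],
    [-0.072,-0.913,0],
    [-0.072,-0.913,0],
    [-0.072,-0.913,0]
  ],
  "grip": [-1,-1,-1,-1,-1]
}}

```text
clock: 44.85
position: [0.5246, 0.1865, 0.2602]
eef_rot: [-180.0, 20.8, -4.5]
ft_force: [-0.2, -0.4, -1.1]
width: 0.15
gripper_force: 59.2
```

{"fn": "play_rows", "kwargs": {
  "xyz": [
    [-0.1,0,-0.15],
    [-0.1,0,-0.15],
    [-0.1,0,-0.15],
    [-0.1,0,-0.15],
    [-0.1,0,-0.15]
  ],
  "rot": [
    [-0.072,-0.913,0],
    [-0.072,-0.913,0],
    [-0.072,-0.913,0],
    [-0.072,-0.913,0],
    [-0.072,-0.913,0]
  ],
  "grip": [-1,-1,-1,-1,-1]
}}

```text
clock: 45.35
position: [0.5095, 0.1866, 0.2378]
eef_rot: [-180.0, -0.1, -4.5]
ft_force: [1.9, -0.3, -1.4]
width: 0.152
gripper_force: 59.2
```

{"fn": "play_rows", "kwargs": {
  "xyz": [
    [-0.2,-0.52,0],
    [-0.2,-0.52,0],
    [-0.2,-0.52,0],
    [-0.21,-0.52,0],
    [-0.21,-0.52,0]
  ],
  "rot": [
    [0,0,0],
    [0,0,0],
    [0,0,0],
    [0,0,0],
    [0,0,0]
  ],
  "grip": [-1,-1,-1,-1,-1]
}}

```text
clock: 45.85
position: [0.4787, 0.1069, 0.2376]
eef_rot: [-180.0, 0.1, -4.5]
ft_force: [-0.5, 0.2, -2.5]
width: 0.152
gripper_force: 59.2
```

{"fn": "play_rows", "kwargs": {
  "xyz": [
    [-0.21,-0.52,0],
    [-0.21,-0.52,0],
    [-0.21,-0.52,0],
    [0,0,-0.5],
    [0,0,-1]
  ],
  "rot": [
    [0,0,0],
    [0,0,0],
    [0,0,0],
    [0,0,0],
    [0,0,0]
  ],
  "grip": [-1,-1,-1,-1,-1]
}}

```text
clock: 46.35
position: [0.4608, 0.0611, 0.1935]
eef_rot: [-179.9, -0.2, -4.6]
ft_force: [0.4, -0.5, -2.6]
width: 0.151
gripper_force: 59.2
```

{"fn": "play_rows", "kwargs": {
  "xyz": [
    [0,0,-1],
    [0,0,-1],
    [0,0,-1],
    [0,0,-1],
    [0,0,-0.5]
  ],
  "rot": [
    [0,0,0],
    [0,0,0],
    [0,0,0],
    [0,0,0],
    [0,0,0]
  ],
  "grip": [-1,-1,-1,-1,-1]
}}

```text
clock: 46.85
position: [0.4588, 0.0616, 0.0544]
eef_rot: [180.0, 0.2, -4.5]
ft_force: [-1.4, 0.8, -1.9]
width: 0.149
gripper_force: 59.2
```

{"fn": "play_rows", "kwargs": {
  "xyz": [
    [0,0,0],
    [0,0,0]
  ],
  "rot": [
    [0,0,0],
    [0,0,0]
  ],
  "grip": [-1,-1]
}}

```text
clock: 47.05
position: [0.4606, 0.0618, 0.0584]
eef_rot: [-180.0, 0.0, -4.5]
ft_force: [0.2, 0.7, -0.2]
width: 0.154
gripper_force: 59.2
```

{"fn": "play_rows", "kwargs": {
  "xyz": [
    [0,0,-0.5],
    [0,0,-0.3],
    [0,0,-0.09],
    [0,0,0],
    [0,0,0]
  ],
  "rot": [
    [0,0,0],
    [0,0,0],
    [0,0,0],
    [0,0,0],
    [0,0,0]
  ],
  "grip": [-1,-1,-1,-1,-1]
}}

```text
clock: 47.55
position: [0.4603, 0.0618, 0.0313]
eef_rot: [-180.0, 0.0, -4.5]
ft_force: [-4.4, 0.2, 8.5]
width: 0.152
gripper_force: 60.5
```

{"fn": "play_rows", "kwargs": {
  "xyz": [
    [0,0,0],
    [0,0,0],
    [0,0,0],
    [0,0,0.5],
    [0,0,1]
  ],
  "rot": [
    [0,0,0],
    [0,0,0],
    [0,0,0],
    [0,0,0],
    [0,0,0]
  ],
  "grip": [-0.4,0,0.4,0.4,0.4]
}}

```text
clock: 48.05
position: [0.4592, 0.0617, 0.0754]
eef_rot: [180.0, 0.2, -4.5]
ft_force: [0.7, 0.9, 0.4]
width: 0.701
gripper_force: 0.0
```

{"fn": "play_rows", "kwargs": {
  "xyz": [
    [0,0,1],
    [0,0,1],
    [0,0,1],
    [-0.05,0.8,0],
    [-0.05,0.8,0]
  ],
  "rot": [
    [0,0,0],
    [0,0,0],
    [0,0,0],
    [0,0,0],
    [0,0,0]
  ],
  "grip": [0.4,0.4,0.4,0.4,0.4]
}}

```text
clock: 48.55
position: [0.4575, 0.1101, 0.1683]
eef_rot: [-179.9, -0.1, -4.6]
ft_force: [-0.2, 0.3, -1.7]
width: 0.699
gripper_force: 0.0
```

{"fn": "play_rows", "kwargs": {
  "xyz": [
    [-0.05,0.8,0],
    [-0.05,0.8,0],
    [-0.05,0.77,0],
    [0,0,0],
    [0,0,0]
  ],
  "rot": [
    [0,0,0],
    [0,0,0],
    [0,0,0],
    [0,0,0],
    [0,0,0]
  ],
  "grip": [0.4,0.4,0.4,0.4,0.4]
}}

```text
clock: 49.05
position: [0.4526, 0.181, 0.1667]
eef_rot: [-180.0, 0.0, -4.4]
ft_force: [-0.8, -0.3, -0.5]
width: 0.7
gripper_force: 0.0
```

Run:
```python
from h import *
print(get_obs()['position'])
im=camera("scene");b=im.astype(int)
# wood-bead colour count in jar region vs before
x0,y0=proj("scene",(.6455,.178,.012)).astype(int)
for f in("pics/s8.png",):pass
ref=cv2.imread("pics/scene0.png")
hsv=cv2.cvtColor(im,cv2.COLOR_BGR2HSV)
a=np.vstack([cv2.resize(im[225:295,330:410],None,fx=6,fy=6,interpolation=cv2.INTER_CUBIC)])
c=cv2.resize(im[190:260,280:360],None,fx=4,fy=4,interpolation=cv2.INTER_CUBIC)
h=np.zeros((420,800,3),np.uint8);h[:,:480]=a;h[:280,480:]=c
cv2.imwrite("pics/s9.png",h)
```

```text
[0.45263279 0.18100361 0.16668176]
```

View pics/s9.png

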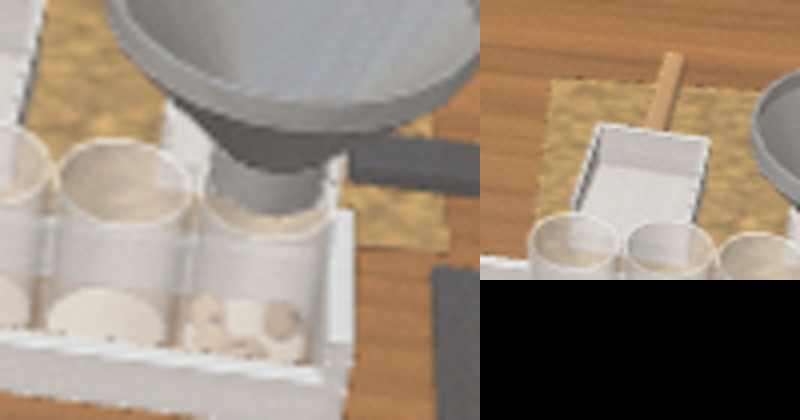

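Four beads lie in the jar (left panel around (205–285,310–350)), and scoop1 is empty and level on the mat. Next is scoop2.

{"fn": "play_rows", "kwargs": {
  "xyz": [
    [0,0,-1],
    [0,0,-1],
    [0,0,-1],
    [0,0,-1],
    [0,0,-0.5]
  ],
  "rot": [
    [0,0,0],
    [0,0,0],
    [0,0,0],
    [0,0,0],
    [0,0,0]
  ],
  "grip": [0.4,0.4,0.4,0.4,0.4]
}}

```text
clock: 49.6
position: [0.4519, 0.1798, 0.0289]
eef_rot: [180.0, 0.2, -4.6]
ft_force: [-0.5, -0.5, -0.0]
width: 0.699
gripper_force: 0.0
```

{"fn": "play_rows", "kwargs": {
  "xyz": [
    [0,0,0],
    [0,0,0],
    [0,0,0],
    [0,0,0],
    [0,0,0]
  ],
  "rot": [
    [0,0,0],
    [0,0,0],
    [0,0,0],
    [0,0,0],
    [0,0,0]
  ],
  "grip": [0.4,0,-0.2,-0.4,-0.5]
}}

```text
clock: 50.1
position: [0.4531, 0.181, 0.0317]
eef_rot: [-179.9, -0.0, -4.5]
ft_force: [-0.6, 1.3, -0.4]
width: 0.251
gripper_force: 0.3
```

{"fn": "play_rows", "kwargs": {
  "xyz": [
    [0,0,0],
    [0,0,0],
    [0,0,0],
    [0,0,0],
    [0,0,0]
  ],
  "rot": [
    [0,0,0],
    [0,0,0],
    [0,0,0],
    [0,0,0],
    [0,0,0]
  ],
  "grip": [-0.6,-1,-1,-1,-1]
}}

```text
clock: 50.6
position: [0.4529, 0.181, 0.0314]
eef_rot: [-180.0, 0.0, -4.5]
ft_force: [-1.6, -0.5, 6.1]
width: 0.15
gripper_force: 61.4
```

{"fn": "play_rows", "kwargs": {
  "xyz": [
    [0,0,0.4],
    [-0.03,0,0.8],
    [-0.06,0,0.9],
    [-0.06,0,0.9],
    [-0.06,0,0.9]
  ],
  "rot": [
    [0,0,0],
    [0,0,0],
    [0,0,0],
    [0,0,0],
    [0,0,0]
  ],
  "grip": [-1,-1,-1,-1,-1]
}}

```text
clock: 51.1
position: [0.446, 0.1808, 0.1495]
eef_rot: [-180.0, 0.1, -4.5]
ft_force: [0.8, 0.4, -1.6]
width: 0.152
gripper_force: 60.4
```

{"fn": "play_rows", "kwargs": {
  "xyz": [
    [-0.06,0,0.9],
    [-0.03,0,0.7],
    [0,0,0.4],
    [0,0,0],
    [0.1,0.02,0]
  ],
  "rot": [
    [0,0,0],
    [0,0,0],
    [0,0,0],
    [0,0,0],
    [0,0,0]
  ],
  "grip": [-1,-1,-1,-1,-1]
}}

```text
clock: 51.6
position: [0.4464, 0.1814, 0.2071]
eef_rot: [-180.0, 0.1, -4.5]
ft_force: [0.1, 0.4, -1.1]
width: 0.157
gripper_force: 60.3
```

{"fn": "play_rows", "kwargs": {
  "xyz": [
    [0.2,0.02,0],
    [0.25,0.02,0],
    [0.25,0.02,0],
    [0.25,0.02,0],
    [0.25,0.02,0]
  ],
  "rot": [
    [0,0,0],
    [0,0,0],
    [0,0,0],
    [0,0,0],
    [0,0,0]
  ],
  "grip": [-1,-1,-1,-1,-1]
}}

```text
clock: 52.1
position: [0.4834, 0.1845, 0.2076]
eef_rot: [-180.0, 0.1, -4.5]
ft_force: [-1.6, -0.0, -2.5]
width: 0.153
gripper_force: 60.3
```

{"fn": "play_rows", "kwargs": {
  "xyz": [
    [0.25,0.02,0],
    [0.22,0.02,0],
    [0.18,0.02,0],
    [0.1,0.02,0],
    [0,0,0]
  ],
  "rot": [
    [0,0,0],
    [0,0,0],
    [0,0,0],
    [0,0,0],
    [0,0,0]
  ],
  "grip": [-1,-1,-1,-1,-1]
}}

```text
clock: 52.6
position: [0.5054, 0.1869, 0.2078]
eef_rot: [-180.0, 0.1, -4.5]
ft_force: [-1.4, -0.2, -2.3]
width: 0.152
gripper_force: 60.3
```

{"fn": "play_rows", "kwargs": {
  "xyz": [
    [0.018,0,0.127],
    [0.018,0,0.127],
    [0.018,0,0.127],
    [0.018,0,0.127],
    [0,0,0]
  ],
  "rot": [
    [0.034,0.435,0],
    [0.034,0.435,0],
    [0.034,0.435,0],
    [0.034,0.435,0],
    [0,0,0]
  ],
  "grip": [-1,-1,-1,-1,-1]
}}

```text
clock: 53.1
position: [0.5077, 0.1868, 0.2233]
eef_rot: [-180.0, 8.1, -4.5]
ft_force: [0.7, 0.2, -1.8]
width: 0.152
gripper_force: 60.3
```

{"fn": "play_rows", "kwargs": {
  "xyz": [
    [0.013,0,0.05],
    [0.013,0,0.05],
    [0.013,0,0.05],
    [0.013,0,0.05],
    [0.013,0,0.05]
  ],
  "rot": [
    [0.014,0.175,0],
    [0.014,0.175,0],
    [0.014,0.175,0],
    [0.014,0.175,0],
    [0.014,0.175,0]
  ],
  "grip": [-1,-1,-1,-1,-1]
}}

```text
clock: 53.6
position: [0.5093, 0.1869, 0.2308]
eef_rot: [-180.0, 12.1, -4.5]
ft_force: [-0.1, 0.2, -1.5]
width: 0.155
gripper_force: 60.3
```

{"fn": "play_rows", "kwargs": {
  "xyz": [
    [0,0,0],
    [0,0,0],
    [0,0,0],
    [0,0,0],
    [0,0,0]
  ],
  "rot": [
    [0,0,0],
    [0,0,0],
    [0,0,0],
    [0,0,0],
    [0,0,0]
  ],
  "grip": [-1,-1,-1,-1,-1]
}}

```text
clock: 54.1
position: [0.5092, 0.1869, 0.2307]
eef_rot: [-180.0, 12.1, -4.5]
ft_force: [0.4, -0.4, -1.7]
width: 0.156
gripper_force: 60.3
```

{"fn": "play_rows", "kwargs": {
  "xyz": [
    [0.016,0,0.049],
    [0.016,0,0.049],
    [0.016,0,0.049],
    [0.016,0,0.049],
    [0.016,0,0.049]
  ],
  "rot": [
    [0.014,0.175,0],
    [0.014,0.175,0],
    [0.014,0.175,0],
    [0.014,0.175,0],
    [0.014,0.175,0]
  ],
  "grip": [-1,-1,-1,-1,-1]
}}

```text
clock: 54.6
position: [0.5118, 0.1869, 0.2381]
eef_rot: [-180.0, 16.2, -4.5]
ft_force: [0.1, 1.0, -1.2]
width: 0.152
gripper_force: 60.3
```

{"fn": "play_rows", "kwargs": {
  "xyz": [
    [0,0,0],
    [0,0,0],
    [0,0,0],
    [0,0,0],
    [0,0,0]
  ],
  "rot": [
    [0,0,0],
    [0,0,0],
    [0,0,0],
    [0,0,0],
    [0,0,0]
  ],
  "grip": [-1,-1,-1,-1,-1]
}}

```text
clock: 55.1
position: [0.5116, 0.1869, 0.238]
eef_rot: [-180.0, 16.1, -4.5]
ft_force: [0.4, 0.6, -1.9]
width: 0.153
gripper_force: 60.3
```

{"fn": "play_rows", "kwargs": {
  "xyz": [
    [0.019,0,0.047],
    [0.019,0,0.047],
    [0.019,0,0.047],
    [0.019,0,0.047],
    [0.019,0,0.047]
  ],
  "rot": [
    [0.014,0.175,0],
    [0.014,0.175,0],
    [0.014,0.175,0],
    [0.014,0.175,0],
    [0.014,0.175,0]
  ],
  "grip": [-1,-1,-1,-1,-1]
}}

```text
clock: 55.6
position: [0.5147, 0.1869, 0.2451]
eef_rot: [-180.0, 20.2, -4.5]
ft_force: [-0.2, -0.2, -1.6]
width: 0.153
gripper_force: 60.4
```

{"fn": "play_rows", "kwargs": {
  "xyz": [
    [0,0,0],
    [0,0,0],
    [0,0,0],
    [0,0,0],
    [0,0,0]
  ],
  "rot": [
    [0,0,0],
    [0,0,0],
    [0,0,0],
    [0,0,0],
    [0,0,0]
  ],
  "grip": [-1,-1,-1,-1,-1]
}}

```text
clock: 56.1
position: [0.5145, 0.1869, 0.2451]
eef_rot: [-180.0, 20.1, -4.5]
ft_force: [0.3, -0.0, -1.1]
width: 0.15
gripper_force: 60.4
```

{"fn": "play_rows", "kwargs": {
  "xyz": [
    [0.062,0,0.112],
    [0.062,0,0.112],
    [0.062,0,0.112],
    [0.062,0,0.112],
    [0.062,0,0.112]
  ],
  "rot": [
    [0.034,0.435,0],
    [0.034,0.435,0],
    [0.034,0.435,0],
    [0.034,0.435,0],
    [0.034,0.435,0]
  ],
  "grip": [-1,-1,-1,-1,-1]
}}

```text
clock: 56.6
position: [0.5239, 0.1869, 0.262]
eef_rot: [-180.0, 30.2, -4.5]
ft_force: [0.0, 0.3, -1.6]
width: 0.149
gripper_force: 60.4
```

{"fn": "play_rows", "kwargs": {
  "xyz": [
    [0.1,0,0.117],
    [0.1,0,0.117],
    [0.1,0,0.117],
    [0.1,0,0.117],
    [0.1,0,0.117]
  ],
  "rot": [
    [0.042,0.52,0],
    [0.042,0.52,0],
    [0.042,0.52,0],
    [0.042,0.52,0],
    [0.042,0.52,0]
  ],
  "grip": [-1,-1,-1,-1,-1]
}}

```text
clock: 57.1
position: [0.539, 0.1869, 0.2795]
eef_rot: [-179.9, 42.2, -4.5]
ft_force: [0.5, -0.1, -1.6]
width: 0.153
gripper_force: 60.4
```

{"fn": "play_rows", "kwargs": {
  "xyz": [
    [0,0,0],
    [0,0,0],
    [0,0,0],
    [0,0,0],
    [0,0,0]
  ],
  "rot": [
    [0,0,0],
    [0,0,0],
    [0,0,0],
    [0,0,0],
    [0,0,0]
  ],
  "grip": [-1,-1,-1,-1,-1]
}}

```text
clock: 57.6
position: [0.5387, 0.1869, 0.2796]
eef_rot: [-179.9, 42.0, -4.5]
ft_force: [-0.1, 0.2, -0.9]
width: 0.152
gripper_force: 60.4
```

{"fn": "play_rows", "kwargs": {
  "xyz": [
    [-0.1,0,-0.1],
    [-0.1,0,-0.1],
    [-0.1,0,-0.15],
    [-0.1,0,-0.15],
    [-0.1,0,-0.15]
  ],
  "rot": [
    [-0.072,-0.913,0],
    [-0.072,-0.913,0],
    [-0.072,-0.913,0],
    [-0.072,-0.913,0],
    [-0.072,-0.913,0]
  ],
  "grip": [-1,-1,-1,-1,-1]
}}

```text
clock: 58.1
position: [0.5237, 0.1868, 0.26]
eef_rot: [-179.9, 20.9, -4.5]
ft_force: [0.3, -0.2, -1.7]
width: 0.149
gripper_force: 60.4
```

{"fn": "play_rows", "kwargs": {
  "xyz": [
    [-0.1,0,-0.15],
    [-0.1,0,-0.15],
    [-0.1,0,-0.15],
    [-0.1,0,-0.15],
    [-0.1,0,-0.15]
  ],
  "rot": [
    [-0.072,-0.913,0],
    [-0.072,-0.913,0],
    [-0.072,-0.913,0],
    [-0.072,-0.913,0],
    [-0.072,-0.913,0]
  ],
  "grip": [-1,-1,-1,-1,-1]
}}

```text
clock: 58.6
position: [0.5086, 0.1868, 0.2376]
eef_rot: [-179.9, -0.1, -4.5]
ft_force: [-0.3, -0.5, -1.6]
width: 0.152
gripper_force: 60.4
```

{"fn": "play_rows", "kwargs": {
  "xyz": [
    [-0.31,-0.03,0],
    [-0.31,-0.03,0],
    [-0.31,-0.03,0],
    [-0.31,-0.03,0],
    [-0.31,-0.03,0]
  ],
  "rot": [
    [0,0,0],
    [0,0,0],
    [0,0,0],
    [0,0,0],
    [0,0,0]
  ],
  "grip": [-1,-1,-1,-1,-1]
}}

```text
clock: 59.1
position: [0.4617, 0.1822, 0.2374]
eef_rot: [-180.0, 0.1, -4.5]
ft_force: [0.6, -0.3, -1.6]
width: 0.152
gripper_force: 60.3
```

{"fn": "play_rows", "kwargs": {
  "xyz": [
    [-0.31,-0.03,0],
    [-0.31,-0.02,0],
    [0,0,-0.5],
    [0,0,-1],
    [0,0,-1]
  ],
  "rot": [
    [0,0,0],
    [0,0,0],
    [0,0,0],
    [0,0,0],
    [0,0,0]
  ],
  "grip": [-1,-1,-1,-1,-1]
}}

```text
clock: 59.6
position: [0.4437, 0.1809, 0.1608]
eef_rot: [-179.9, 0.1, -4.5]
ft_force: [-0.6, -0.2, -2.3]
width: 0.151
gripper_force: 60.4
```

{"fn": "play_rows", "kwargs": {
  "xyz": [
    [0,0,-1],
    [0,0,-1],
    [0,0,-1],
    [0,0,-0.5],
    [0,0,0]
  ],
  "rot": [
    [0,0,0],
    [0,0,0],
    [0,0,0],
    [0,0,0],
    [0,0,0]
  ],
  "grip": [-1,-1,-1,-1,-1]
}}

```text
clock: 60.1
position: [0.4426, 0.1805, 0.055]
eef_rot: [180.0, 0.3, -4.5]
ft_force: [-0.1, 0.5, -1.4]
width: 0.152
gripper_force: 60.3
```

{"fn": "play_rows", "kwargs": {
  "xyz": [
    [0,0,0],
    [0,0,0]
  ],
  "rot": [
    [0,0,0],
    [0,0,0]
  ],
  "grip": [-1,-1]
}}

```text
clock: 60.3
position: [0.4445, 0.1811, 0.0589]
eef_rot: [-179.9, -0.0, -4.5]
ft_force: [0.9, 0.4, -1.0]
width: 0.153
gripper_force: 60.3
```

Down 27.5 mm, release, retreat up.

{"fn": "play_rows", "kwargs": {
  "xyz": [
    [0,0,-0.5],
    [0,0,-0.3],
    [0,0,-0.11],
    [0,0,0],
    [0,0,0]
  ],
  "rot": [
    [0,0,0],
    [0,0,0],
    [0,0,0],
    [0,0,0],
    [0,0,0]
  ],
  "grip": [-1,-1,-1,-1,-1]
}}

```text
clock: 60.8
position: [0.4437, 0.1811, 0.0303]
eef_rot: [-179.9, 0.1, -4.5]
ft_force: [-7.9, 0.2, 11.1]
width: 0.153
gripper_force: 63.1
```

{"fn": "play_rows", "kwargs": {
  "xyz": [
    [0,0,0],
    [0,0,0],
    [0,0,0],
    [0,0,0.5],
    [0,0,1]
  ],
  "rot": [
    [0,0,0],
    [0,0,0],
    [0,0,0],
    [0,0,0],
    [0,0,0]
  ],
  "grip": [-0.4,0,0.4,0.4,0.4]
}}

```text
clock: 61.3
position: [0.4427, 0.1805, 0.0745]
eef_rot: [180.0, 0.3, -4.5]
ft_force: [0.2, 0.3, 1.2]
width: 0.704
gripper_force: 0.0
```

{"fn": "play_rows", "kwargs": {
  "xyz": [
    [0,0,1],
    [0,0,1],
    [0,0,1],
    [0,0,1],
    [0,0,1]
  ],
  "rot": [
    [0,0,0],
    [0,0,0],
    [0,0,0],
    [0,0,0],
    [0,0,0]
  ],
  "grip": [0.4,0.4,0.4,0.4,0.4]
}}

```text
clock: 61.8
position: [0.4435, 0.1808, 0.2275]
eef_rot: [-179.9, 0.0, -4.5]
ft_force: [-0.6, -0.3, -0.2]
width: 0.701
gripper_force: 0.0
```

{"fn": "play_rows", "kwargs": {
  "xyz": [
    [0,0,1],
    [0,0,0],
    [0,0,0]
  ],
  "rot": [
    [0,0,0],
    [0,0,0],
    [0,0,0]
  ],
  "grip": [0.4,0.4,0.4]
}}

```text
clock: 62.1
position: [0.4438, 0.1808, 0.2562]
eef_rot: [-179.9, 0.0, -4.5]
ft_force: [-0.3, -0.7, -0.8]
width: 0.702
gripper_force: 0.0
```

Run:
```python
from h import *
im=camera("scene")
h=np.zeros((600,800,3),np.uint8)
a=cv2.resize(im[225:295,330:410],None,fx=5,fy=5,interpolation=cv2.INTER_CUBIC);h[:350,:400]=a
c=cv2.resize(im[180:300,230:430],None,fx=2,fy=2,interpolation=cv2.INTER_CUBIC);h[:240,400:]=c
t=camera("top");d=cv2.resize(t[125:295,130:330],None,fx=1.45,fy=1.45,interpolation=cv2.INTER_CUBIC);h[350:350+d.shape[0],400:400+d.shape[1]]=d[:250]
cv2.imwrite("pics/s10.png",h);print(get_obs()['position'])
```

```text
[0.44342932 0.18075223 0.25450312]
```

View pics/s10.png

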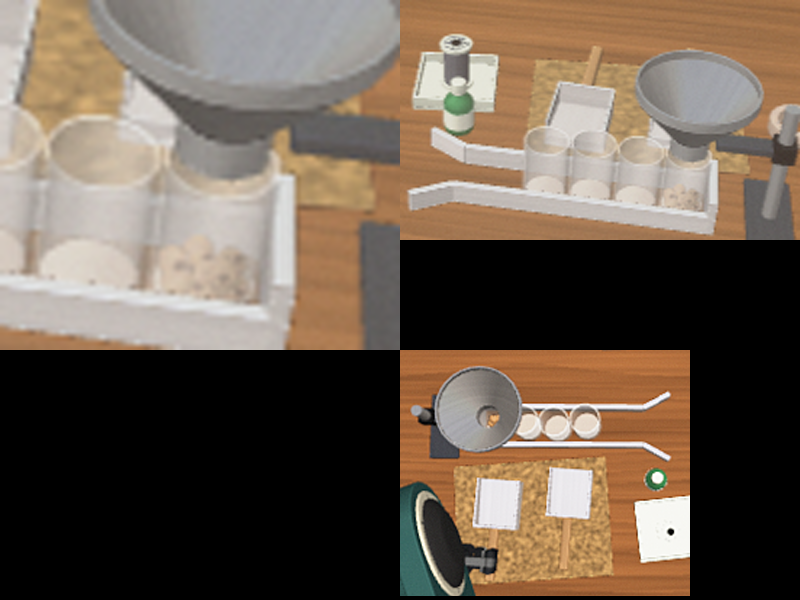

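The jar holds a pile of beads (left panel around (205,265)). The funnel and both scoops are empty, both scoops lie level on the mat, the spool stands in the tray, and all the jars are in file. I'll hand it in.

```bash
python3 -c "
from workcell import *
print(finish_job())"
```

```text
the job is handed in; nothing more can be done
None
```

I handed the job in at about 62 s, and the system gave no verdict back. In the last pictures the spool stands in the tray, all four jars are in file with the leading one against the stop, the beads lie in that jar, and both empty scoops are level on the mat. I could not count all eight beads, but none show in the scoops, the funnel or elsewhere.

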